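Shut the wheel-weight box

TASK

Put the loose wheel weight into the open part of the slide-top box, then slide the lid shut: push it along its channel and firmly over the springy ridge, then press it lightly home against the end block, so that the sprung pad there is pushed in and the ridge has snapped up under the lid and holds it. Do not ram it against the end, and leave the other things on the bench alone.

Things in the scene. Friction and masses are not known exactly. Their poses are not given: they have to be found in the camera images.
- box: Grey metal box fixed to the bench, 208 long (x) x 96 wide (y) x 45 mm high. Origin: centre of its underside, z up. Floor 4 mm thick, inside 70 mm wide. The lid runs on ledges at z = 34 mm under side lips (underside 40.5, top 45 mm), with 1.5 mm play to each side and upwards, friction about 0.2. The lid closes towards the box's +x; at -x the channel is open.
- ridge (a joint): Springy steel ridge across the box, on a black end block: how far it is pressed down, m: 0 = up (3 mm proud of the ledges), 0.003 = under the lid. The lid's front edge meets it 18 mm before home; it takes some 10 to 22 N along x to pass. 6 mm before home it starts to drop into a groove under the lid; home, it is up again and holds the lid.
- buffer (a joint): Small brass sprung pad in the middle of the end block's upright plate, at lid height: how far it is pressed in, m: 0 = out (5 mm proud of the plate), 0.005 = flush, lid home on the plate. Spring 1.5 to 3 N. When the lid is let go the pad pushes it back about 3 mm until the ridge holds it, so the pad stays pressed in about 2 mm. The plate stops the lid hard: pushing there with over about 10 N is ramming.
- box_pocket (a point): Point on the box's inner floor, 24 mm from the box's centre towards +x, in the part left uncovered at the start. The black end block (its near face 53 to 73 mm from the box's centre) is clamped anywhere within 20 mm, and its setting is not measured, so where home lies must be felt.
- lid: Loose steel lid already in the channel, 184 long (x) x 81 wide (y) x 5 mm thick, 130 g, black pull bar across its middle. Origin: centre of its underside, axes as the box. Home, its front edge is on the end block's plate and its origin is at x = -20 to 0 mm (as the block is clamped), z = 34 mm in the box's frame. At the start it is at x = -98 to -86 mm, leaving 47 to 79 mm of the box open.
- lid_bar (a point): Middle of the top of the lid's pull bar. The bar is 12 mm thick along the lid's x, 44 mm long along y, and stands 24 mm up from the lid's top face; room for fingers all round it.
- weight: Loose steel clip-on wheel weight lying flat on the bench: bar of two segments, 36 long (x) x 16 wide (y) x 12 mm high with a small dark clip, 14 x 12 x 3 mm, on top; 50 g. Origin: centre of its underside. The only bar-shaped small part; left or right of the box.
- lug_nut: Bystander: steel lug nut with a rounded nose, 23 mm across, 34 mm high, standing on the bench. Origin: centre of its underside. Leave alone.
- spray_can: Bystander: dark spray can, 58 mm across, 150 mm high. Origin: centre of its underside. Leave alone.
- socket: Bystander: steel socket (short tube), 32 mm across, 50 mm high. Origin: centre of its underside. Leave alone.
Not all that is in view belongs to the job. What is shaped like the weight but orange or red is not meant. There is more than one size of the lid; the one meant has the size given above.

How it is judged:
On the way, in this order (a step that is already met when the one before it is completed fails the run):
1. the weight lies in the box, let go, while the lid is still open (x of weight in the frame of box between -0.09 and 0.08 m and y of weight in the frame of box between -0.036 and 0.036 m and z of weight in the frame of box below 0.032 m and x of lid in the frame of box below -0.04 m and contact force between the fingers and weight below 0.1 N), for 0.2 s.
2. the lid's front edge rides on the pressed-down ridge (x of lid in the frame of box above -0.045 m and value of joint ridge above 0.001 m).
3. the lid is home: it presses the pad in and the ridge has snapped up (value of joint buffer above 0.001 m and value of joint ridge below 0.001 m), for 0.1 s.
At the end, for the whole second after the job is handed in: The weight lies inside the box under the lid; the lid is flat in its channel (height within 4 mm, straight within 0.05 rad), home (the end pad pressed in by over 1 mm and the ridge up again to within 1 mm), and at rest (all of step 3 and angle between the x axis of lid and the x axis of box, either way round below 0.05 rad and linear speed of lid below 0.01 m/s and x of weight in the frame of box between -0.09 and 0.08 m and y of weight in the frame of box between -0.036 and 0.036 m and z of weight in the frame of box below 0.032 m and angular speed of lid below 0.1 rad/s and z of lid in the frame of box between 0.031 and 0.038 m); the robot touches nothing.
It fails at once if the lid is rammed home: more than 35 N between lid and box (all contacts added up) while the end pad is pressed in by over 3 mm (value of joint buffer above 0.003 m and contact force between lid and box above 35 N).
It fails at once if a bystander is moved by more than 20 mm (distance of any of lug_nut, spray_can, socket from where it was at the start of the episode above 0.02 m).
It also fails if it takes over 72 s, if anything falls off the work surface, if the arm or the gripper's body presses on something with over 40 N, if the wrist force passes 120 N, or if a joint passes its speed limit or range.

ROBOT

A 7-joint arm with a two-finger parallel gripper is mounted at the origin on the work surface. World frame = base frame: x ahead of the robot, y to its left, z up, the work surface at z = 0. Lengths are in m, angles in rad, forces in N, time in s.
With the tool pointing down it reaches from about 0.425 to 0.875 m from the base axis. Payload 8.4 kg.
Tool frame: the origin (TCP) lies midway between the tips of the shut fingers; the grasp point (between the pads) lies 19 mm behind it; z points along the fingers, y is the direction in which the jaws open and shut (so a half turn about z gives the same grasp; the last joint's range is limited). The gripper opens to 87 mm and grips with 3 to 60 N. Pads are 19 mm wide; open, the fingers measure 117 mm over their backs; the gripper's body (75 mm by 190 mm) begins 51 mm behind the grasp point.
Start: joints at [-1.261, 0.333, 0.04, 1.465, -0.013, 1.343, -0.059], TCP at [0.258, 0.596, 0.198] pointing down, gripper open.
Joint ranges: [-2.58, 2.58], [-0.38, 2.09], [-1.3, 1.39], [0.25, 2.4], [-1.5, 4.64], [0.08, 2.09], [-2.65, 2.65]. Speed limits (rad/s): [2.22, 2.22, 2.79, 2.79, 3.14, 3.14, 3.14].

INTERFACE

Orientations are given as a unit quaternion [x, y, z, w].
In Python, from workcell import * gives the robot as it stands.
- The arm moves only by the tool servo_tool, never from a script. Its argument "steps" is one flat list of numbers, 6 for each row, row after row: the shift along the tool's x, y, z in mm, then the turn, a rotation vector about the tool's x, y, z in degrees. A call has 1 to 5 rows; each row is the pose to reach, as a shift and turn from the pose commanded when the call began, along the tool's axes at that moment; what a row does not reach only later rows make up. A row lasts 1/12 s, in which the tool goes at most 41.7 mm and 7.16 degrees, less where a joint would pass 70% of its speed; a pose out of reach is approached as far as the arm can. A call with a gripper value outside its range is refused whole. "gripper" is the opening in per cent of the stroke, from 0 (shut) to 100 (fully open), set as the call begins (left out, the last holds). The fingers move at their own pace and stop on an object; the grip force is fixed at half the most. Time passes only in rows, so rows that repeat a pose let the fingers close. It gives the time, the measured TCP pose, the force and the opening at its end, in the units of the state.
- observe(): the state, without advancing time (a new reading comes with each control period).
- get_image(name): name is "side" or "top"; returns a dict with "image" (420x560x3 uint8, red, green, blue), "K" (3x3 intrinsics, pixels), "pose" (4x4, takes a point from camera to world coordinates). Camera axes: x right, y up, looking along -z (the intrinsics and any distortion apply to the point x, -y, -z); pixel columns grow to the right and rows downward; lengths in m; the calibration is good to about 2 mm. A picture is of the moment at which its call begins. There is no depth.
- close_job(): hands the job in, once; it reports no verdict.
Trained networks look in the newest picture that a camera, given by its name, has taken for a name from the list of things; names that differ only in an ending like _2 or _b are one class to them, and where a whole thing is asked for, a point or a joint stands for the part that bears it (a point fixed in the world has none). Each returns a list of dicts, best first, with "confidence" (0 to 1); they miss things now and then, are a little off and sometimes report something else, mostly with a low value. They report only what shows in the picture. A call takes as long as a camera call. They do not tell look-alikes from the thing itself.
- find_in(camera, thing): "rect" ([left, top, right, bottom] in pixels, round what is visible of it).
The state is a dict: "t": time; "q": joint angles; "joint_velocities": joint speeds; "effort": joint torques, N m; "tool_pos": TCP position; "tool_rot": TCP orientation; "wrist_force": force on the tool from outside, world axes, zero at the start; "moment": the same for the moment, N m; "opening": finger opening in m.
Only numpy, scipy, OpenCV 4.12 (cv2) and the standard library are available. Lean on these libraries where they do the work, as an engineer would, in place of code of your own. Each camera call takes 0.05 s, during which the arm holds its last target.

## Working session

There is one attempt and no reset: what is moved stays moved. The work goes in short steps, Python scripts to look and compute and a tool call to move; the robot and the scene stay as the last step left them, time stands still between calls to the robot, and variables do not carry over. Pictures are saved under pics/ and viewed, and the job is handed in when it is done.

Besides the shell and the picture viewer there is one more tool, called by a JSON object that holds its "name" and its "arguments", one argument or row to a line. servo_tool: Moves the arm, as the interface text tells. Its arguments: {"type":"object","properties":{"steps":{"type":"array","items":{"type":"number"}},"gripper":{"type":"number"}},"required":["steps"]}

```bash
mkdir -p pics; ls; cat > h.py <<'E'
from workcell import *
import numpy as np, cv2
from scipy.spatial.transform import Rotation as R
def ray(im,u,v):
    K=np.array(im["K"]);P=np.array(im["pose"])
    d=np.linalg.inv(K)@[u,v,1]; d=np.array([d[0],-d[1],-d[2]])
    return P[:3,3],P[:3,:3]@d
def onz(im,u,v,z):
    o,d=ray(im,u,v); return o+d*(z-o[2])/d[2]
def proj(im,p):
    K=np.array(im["K"]);P=np.array(im["pose"])
    c=P[:3,:3].T@(np.array(p)-P[:3,3]); q=K@[c[0],-c[1],-c[2]]; return q[:2]/q[2]
def save(im,n): cv2.imwrite("pics/"+n,cv2.cvtColor(im["image"],cv2.COLOR_RGB2BGR))
E
python3 - <<'E'
from h import *
s=observe(); print({k:np.round(v,3) for k,v in s.items()})
for c in ("top","side"):
    im=get_image(c); save(im,c+"1.png"); print(c,[k for k in im],np.round(im["K"],1).tolist(),np.round(im["pose"],3).tolist())
    for t in ("box","lid","lid_bar","weight","buffer","lug_nut","socket","spray_can"):
        print(t,[(np.round(d["rect"]).tolist(),round(d["confidence"],2)) for d in find_in(c,t)])
E
```

```text
pics
{'t': np.float64(0.0), 'q': array([-1.261,  0.334,  0.04 ,  1.466, -0.013,  1.343, -0.058]), 'joint_velocities': array([-0.001,  0.001, -0.   ,  0.   , -0.   ,  0.001, -0.001]), 'effort': array([-0.0000e+00, -6.5636e+01,  1.3350e+00, -4.0381e+01, -6.0000e-02,
        4.5000e-02,  0.0000e+00]), 'tool_pos': array([0.258, 0.596, 0.197]), 'tool_rot': array([ 0.203,  0.979, -0.001, -0.   ]), 'wrist_force': array([-0.113,  0.252, -1.468]), 'moment': array([-0.062,  0.028,  0.051]), 'opening': np.float64(0.087)}
top ['image', 'K', 'pose'] [[480.8, 0.0, 279.2], [0.0, 480.8, 216.4], [0.0, 0.0, 1.0]] [[-0.029, 0.988, -0.15, 0.359], [-0.999, -0.031, -0.012, 0.026], [-0.017, 0.15, 0.989, 1.18], [0.0, 0.0, 0.0, 1.0]]
box [([261.0, 132.0, 332.0, 221.0], 0.81)]
lid [([249.0, 170.0, 305.0, 250.0], 0.87)]
lid_bar [([249.0, 170.0, 308.0, 250.0], 0.7), ([87.0, 259.0, 193.0, 330.0], 0.7)]
weight [([415.0, 257.0, 424.0, 270.0], 0.67), ([390.0, 233.0, 403.0, 247.0], 0.63), ([357.0, 241.0, 370.0, 260.0], 0.42)]
buffer []
lug_nut []
socket [([413.0, 151.0, 434.0, 170.0], 0.46)]
spray_can [([161.0, 123.0, 196.0, 164.0], 0.93)]
side ['image', 'K', 'pose'] [[465.6, 0.0, 278.2], [0.0, 465.6, 209.7], [0.0, 0.0, 1.0]] [[0.991, 0.055, -0.122, 0.415], [-0.133, 0.495, -0.859, -0.824], [0.013, 0.867, 0.498, 0.556], [0.0, 0.0, 0.0, 1.0]]
box [([273.0, 204.0, 377.0, 259.0], 0.7), ([241.0, 174.0, 250.0, 187.0], 0.68)]
lid [([238.0, 202.0, 332.0, 227.0], 0.9), ([169.0, 153.0, 229.0, 190.0], 0.65)]
lid_bar [([320.0, 124.0, 344.0, 184.0], 0.67), ([165.0, 152.0, 227.0, 190.0], 0.65), ([241.0, 201.0, 332.0, 230.0], 0.59)]
weight [([250.0, 310.0, 270.0, 331.0], 0.82), ([239.0, 283.0, 254.0, 296.0], 0.76), ([218.0, 342.0, 242.0, 355.0], 0.71)]
buffer []
lug_nut [([242.0, 173.0, 250.0, 189.0], 0.58)]
socket [([381.0, 315.0, 403.0, 352.0], 0.76)]
spray_can [([321.0, 126.0, 343.0, 184.0], 0.79)]
```

```bash
python3 - <<'E'
import cv2
a=cv2.imread("pics/top1.png");b=cv2.imread("pics/side1.png")
cv2.imwrite("pics/topc.png",cv2.resize(a[110:290,230:450],None,fx=3.6,fy=3.3,interpolation=cv2.INTER_CUBIC))
cv2.imwrite("pics/sidec.png",cv2.resize(b[150:370,200:420],None,fx=3.6,fy=2.7,interpolation=cv2.INTER_CUBIC))
E
```

```text
(no output)
```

View pics/top1.png

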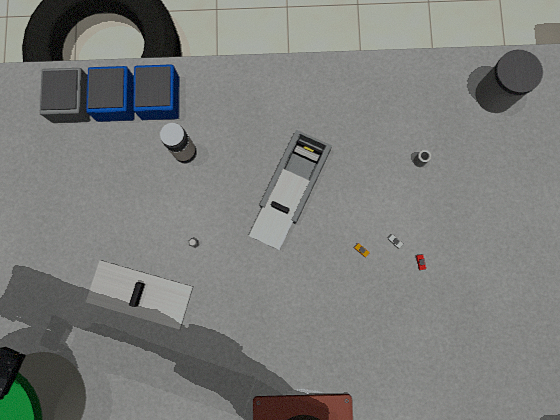

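View pics/topc.png

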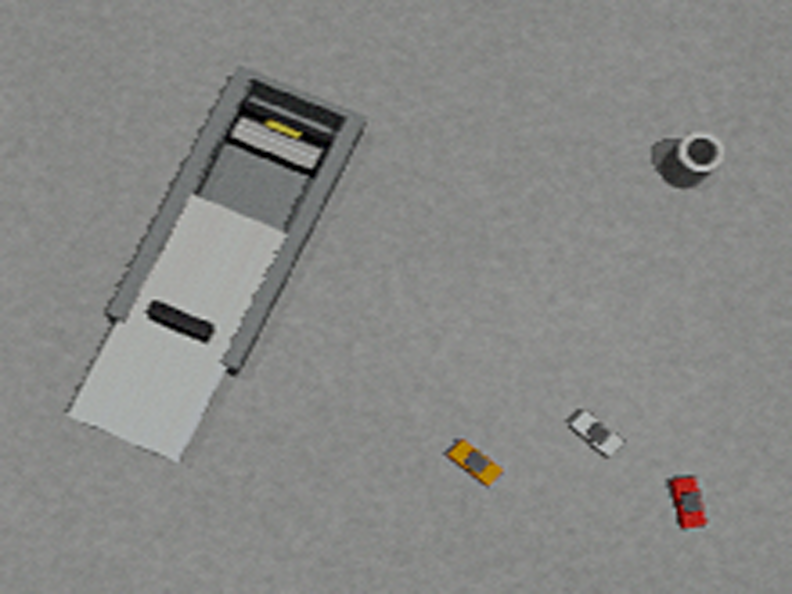

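View pics/sidec.png

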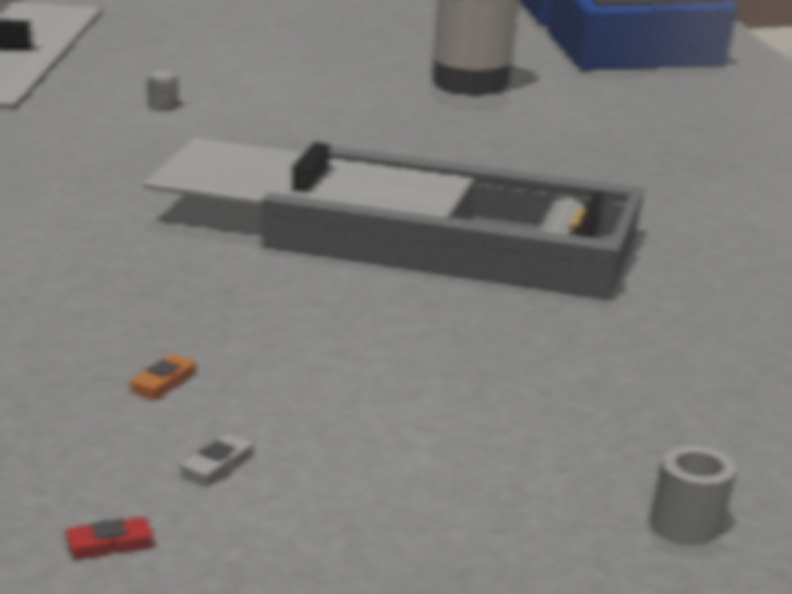

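View pics/side1.png

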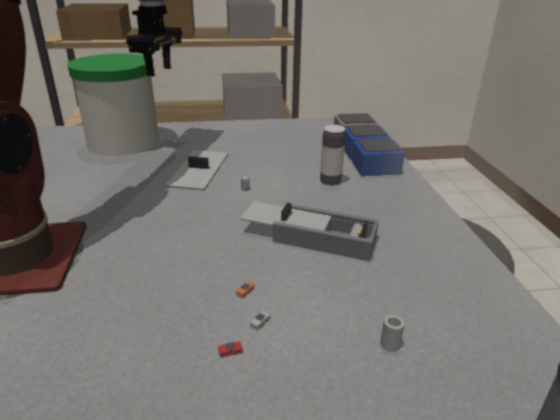

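```bash
cat > m.py <<'E'
from h import *
from scipy.optimize import least_squares
T=get_image("top");S=get_image("side")
t=lambda u,v:(230+u/3.6-.4,110+v/3.3-.4)
s=lambda u,v:(200+u/3.6-.4,150+v/2.7-.4)
obs=[(T,t(240,67),(.104,.048,.045)),(T,t(366,120),(.104,-.048,.045)),(T,t(233,370),(-.104,-.048,.045)),(T,t(107,316),(-.104,.048,.045)),
(S,s(643,190),(.104,.048,.045)),(S,s(615,245),(.104,-.048,.045)),(S,s(264,196),(-.104,-.048,.045))]
lid=[(T,t(68,412),(-.092,.0405,.039)),(T,t(180,461),(-.092,-.0405,.039)),(T,t(195,195),(.092,.0405,.039)),(T,t(287,234),(.092,-.0405,.039)),(S,s(195,138),(-.092,.0405,.039)),(S,s(146,184),(-.092,-.0405,.039))]
def w(p,q,off=0):
    c,n=np.cos(p[2]),np.sin(p[2]); x=q[0]+off
    return np.array([p[0]+c*x-n*q[1],p[1]+n*x+c*q[1],q[2]])
def f(p): 
    return np.ravel([proj(i,w(p,q))-u for i,u,q in obs]+[proj(i,w(p,q,p[3]))-u for i,u,q in lid])
r=least_squares(f,[.5,0,-.4,-.09],loss="soft_l1")
print("box",np.round(r.x,4)); print(np.round(f(r.x).reshape(-1,2),1).tolist())
p=r.x
for n,q in (("blockface ridge near edge",t(265,155)),("yellow",t(283,129)),("plate",t(290,125)),("barL",t(150,310)),("barR",t(213,332))):
    P=onz(T,*q,.034 if n[0:3]!="bar" else .063); c,n_=np.cos(p[2]),np.sin(p[2]); d=P[:2]-p[:2]; print(n,np.round([c*d[0]+n_*d[1],-n_*d[0]+c*d[1]],4))
# weight
for im,(x0,y0,x1,y1) in ((T,(384,228,410,254)),(S,(245,305,278,336))):
    hsv=im["image"][y0:y1,x0:x1].astype(int); print
    g=hsv.mean(2); bg=np.median(g); m=(abs(g-bg)>22).astype(np.uint8)
    c=max(cv2.findContours(m,0,2)[0],key=cv2.contourArea); rr=cv2.minAreaRect(c); b=cv2.boxPoints(rr)+[x0,y0]; cen=np.array(rr[0])+[x0,y0]
    print("w centre",cen,rr[1:],np.round(onz(im,*cen,.01),4)); W=[onz(im,*k,.012)[:2] for k in b]
    for i in range(2): e=W[i+1]-W[i]; print("edge",np.round(np.linalg.norm(e),4),np.degrees(np.arctan2(e[1],e[0])))
E
python3 m.py
```

```text
box [ 0.6321 -0.0025 -0.4726 -0.0871]
[[-0.4, -0.6], [0.2, -0.6], [0.9, 0.1], [-0.3, -0.5], [-0.3, -0.5], [-0.2, 2.6], [-1.8, 1.3], [-0.2, 0.2], [-0.7, -0.2], [-2.5, -1.9], [2.2, 0.1], [0.0, 0.1], [-0.4, -0.0]]
blockface ridge near edge [0.0522 0.0035]
yellow [0.0755 0.0008]
plate [ 0.0803 -0.0022]
barL [-0.0912  0.0208]
barR [-0.088  -0.0234]
w centre [394.75 240.25] ((15.55634880065918, 7.77817440032959), 45.0) [ 0.4696 -0.239   0.01  ]
edge 0.0193 -47.416992772506305
edge 0.0372 -138.03599907636263
w centre [259.46470642 321.04117775] ((12.039640426635742, 20.06606674194336), 40.60129928588867) [ 0.4683 -0.2468  0.01  ]
edge 0.042 53.556360999904
edge 0.0247 -57.657665731933385
```

```bash
cat >> h.py <<'E'
def plan(pos,jaw=None,mm=40,deg=7,n=5):
    """rows to reach pos (m), tool down with jaw (tool y) at world angle jaw deg"""
    s=observe(); R0=R.from_quat(s["tool_rot"]); p0=np.array(s["tool_pos"])
    y=R0.apply([0,1,0]); cur=np.degrees(np.arctan2(y[1],y[0]))
    if jaw is None: Rt=R0
    else:
        d=(jaw-cur+180)%360-180; j=np.radians(cur+d)
        Y=np.array([np.cos(j),np.sin(j),0]);Z=np.array([0,0,-1.]); Rt=R.from_matrix(np.c_[np.cross(Y,Z),Y,Z])
    sh=R0.inv().apply(np.array(pos)-p0)*1000; rv=np.degrees((R0.inv()*Rt).as_rotvec())
    k=max(np.linalg.norm(sh)/mm,np.linalg.norm(rv)/deg); 
    print("cur",np.round(p0,4),"jaw",round(cur,1),"shift",np.round(sh,1),"rot",np.round(rv,1),"rows",round(k,1))
    out=[]
    for i in range(1,n+1):
        f=min(1,i/k) if k>0 else 1
        out+=list(np.round(np.r_[sh*f,rv*f],1))
        if f==1: break
    print([float(x) for x in out])
E
python3 - <<'E'
from h import *
T=get_image("top");a=T["image"][228:254,382:412]
b=cv2.resize(a,None,fx=20,fy=20,interpolation=cv2.INTER_CUBIC); cv2.imwrite("pics/w.png",b[...,::-1])
g=b.astype(int).mean(2); m=(g>np.median(g)+25).astype(np.uint8)
pts=np.argwhere(m)[:,::-1].astype(np.float32); h=cv2.convexHull(pts); rr=cv2.minAreaRect(h); bx=cv2.boxPoints(rr)/20-.475+[382,228]
print(rr); W=np.array([onz(T,*k,.012)[:2] for k in bx]); print(W.mean(0))
for i in range(2): e=W[i+1]-W[i]; print(np.linalg.norm(e),np.degrees(np.arctan2(e[1],e[0])))
for n,z in (((178,140),.15),((193,242),.034),((424,157),.05)): print(onz(T,*n,z))
plan([.5,.15,.18],-40)
E
```

```text
((279.6430358886719, 266.8084411621094), (282.540283203125, 116.42853546142578), 42.91743087768555)
[ 0.46789884 -0.24025155]
0.014409116916991158 -45.42035408818935
0.033730829138161715 -135.86600479433133
[0.6950696  0.25909664 0.15      ]
[0.47790459 0.2485792  0.034     ]
[ 0.66480694 -0.31316248  0.05      ]
cur [0.2584 0.5964 0.1981] jaw 66.6 shift [-399.2 -313.5   18.2] rot [ -0.    0.  106.6] rows 15.2
[-26.2, -20.6, 1.2, -0.0, 0.0, 7.0, -52.4, -41.2, 2.4, -0.0, 0.0, 14.0, -78.7, -61.8, 3.6, -0.0, 0.0, 21.0, -104.9, -82.4, 4.8, -0.0, 0.0, 28.0, -131.1, -103.0, 6.0, -0.0, 0.0, 35.0]
```

View pics/w.png

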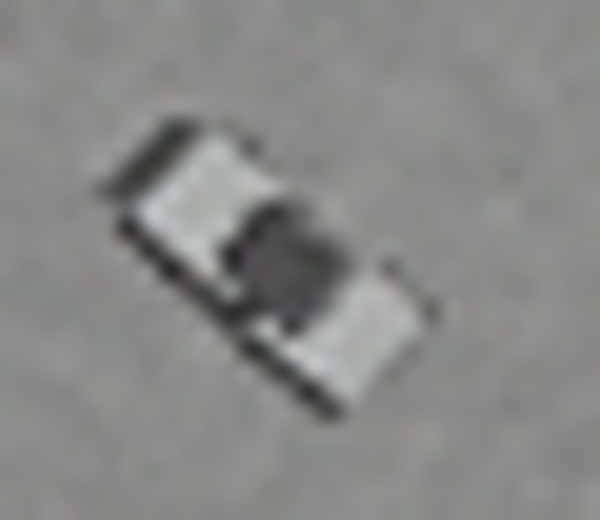

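{"name": "servo_tool", "arguments": {
  "steps": [-26,-20,1,0,0,7,-52,-40,2,0,0,14,-79,-60,3,0,0,21,-105,-82,5,0,0,28,-131,-103,6,0,0,35],
  "gripper": 45
}}

```text
t: 1.47
tool_pos: [0.3382, 0.4482, 0.192]
tool_rot: [0.491, 0.871, 0.0, -0.0]
wrist_force: [0.9, -0.4, 0.5]
opening: 0.0615
```

```bash
python3 -c "
from h import *
plan([.5,.1,.18],-44.5)"
```

```text
cur [0.3382 0.4482 0.192 ] jaw 31.2 shift [-381.7  -42.2   12. ] rot [-0.  -0.  75.7] rows 10.8
[-35.3, -3.9, 1.1, -0.0, -0.0, 7.0, -70.6, -7.8, 2.2, -0.0, -0.0, 14.0, -105.8, -11.7, 3.3, -0.0, -0.0, 21.0, -141.1, -15.6, 4.4, -0.0, -0.0, 28.0, -176.4, -19.5, 5.5, -0.0, -0.0, 35.0]
```

{"name": "servo_tool", "arguments": {
  "steps": [-35,-4,1,0,0,7,-70,-8,2,0,0,14,-106,-12,3,0,0,21,-141,-16,4,0,0,28,-176,-20,5,0,0,35]
}}

```text
t: 1.88
tool_pos: [0.4132, 0.2877, 0.1873]
tool_rot: [0.73, 0.683, 0.0, -0.0]
wrist_force: [0.9, -0.2, 0.3]
opening: 0.04
```

```bash
python3 -c "
from h import *
plan([.468,-.24,.10],-44.5)"
```

```text
cur [0.4132 0.2877 0.1873] jaw -3.8 shift [-523.    89.4   87. ] rot [-0.  -0.  40.7] rows 13.4
[-38.9, 6.6, 6.5, -0.0, -0.0, 3.0, -77.8, 13.3, 12.9, -0.0, -0.0, 6.1, -116.7, 19.9, 19.4, -0.0, -0.0, 9.1, -155.6, 26.6, 25.9, -0.0, -0.0, 12.1, -194.5, 33.2, 32.4, -0.0, -0.0, 15.1]
```

{"name": "servo_tool", "arguments": {
  "steps": [-39,6,1,0,0,3,-78,13,2,0,0,6,-117,20,3,0,0,9,-156,27,4,0,0,12,-195,33,5,0,0,15]
}}

```text
t: 2.3
tool_pos: [0.4341, 0.0909, 0.1824]
tool_rot: [0.812, 0.584, 0.0, -0.0]
wrist_force: [0.2, -0.7, -0.2]
opening: 0.0392
```

```bash
python3 -c "
from h import *
plan([.468,-.24,.10],-44.5,n=5)"
```

```text
cur [0.4341 0.0909 0.1824] jaw -18.6 shift [-302.9  137.5   82.1] rot [ 0.  -0.1 25.9] rows 8.6
[-35.4, 16.1, 9.6, 0.0, -0.0, 3.0, -70.7, 32.1, 19.2, 0.0, -0.0, 6.1, -106.1, 48.2, 28.8, 0.0, -0.0, 9.1, -141.4, 64.2, 38.4, 0.0, -0.0, 12.1, -176.8, 80.3, 47.9, 0.0, -0.0, 15.1]
```

{"name": "servo_tool", "arguments": {
  "steps": [-35,16,2,0,0,3,-71,32,5,0,0,6,-106,48,10,0,0,9,-141,64,20,0,0,12,-177,80,30,0,0,15]
}}

```text
t: 2.72
tool_pos: [0.4543, -0.1022, 0.1525]
tool_rot: [0.881, 0.473, 0.001, 0.0]
wrist_force: [0.9, 0.9, -0.5]
opening: 0.0394
```

```bash
python3 -c "
from h import *
plan([.468,-.24,.08],-44.5,n=5)"
```

```text
cur [ 0.4543 -0.1022  0.1525] jaw -33.6 shift [-107.4   87.5   72.4] rot [ 0.1 -0.1 10.9] rows 3.9
[-27.5, 22.4, 18.5, 0.0, -0.0, 2.8, -55.0, 44.8, 37.1, 0.0, -0.1, 5.6, -82.4, 67.2, 55.6, 0.0, -0.1, 8.4, -107.4, 87.5, 72.4, 0.1, -0.1, 10.9]
```

{"name": "servo_tool", "arguments": {
  "steps": [-27,22,18,0,0,3,-55,45,36,0,0,6,-82,67,54,0,0,9,-107,88,70,0,0,11,-107,88,72,0,0,11]
}}

```text
t: 3.13
tool_pos: [0.4662, -0.2446, 0.0777]
tool_rot: [0.924, 0.383, -0.003, 0.001]
wrist_force: [-1.3, 0.4, 1.8]
opening: 0.0391
```

```bash
python3 -c "
from h import *
for c in ('top','side'):
    im=get_image(c); save(im,c+'2.png')
    p=proj(im,[.468,-.24,.012]).astype(int); a=im['image'][p[1]-50:p[1]+50,p[0]-60:p[0]+60]
    cv2.imwrite('pics/'+c+'2c.png',cv2.resize(a,None,fx=5,fy=5,interpolation=2)[...,::-1])
plan([.468,-.24,.005],-44.5,n=5)"
```

```text
cur [ 0.4673 -0.2396  0.0792] jaw -44.6 shift [ 0.4  0.8 74.2] rot [-0.1  0.2 -0.1] rows 1.9
[0.2, 0.5, 40.0, -0.0, 0.1, -0.1, 0.4, 0.8, 74.2, -0.1, 0.2, -0.1]
```

View pics/side2c.png

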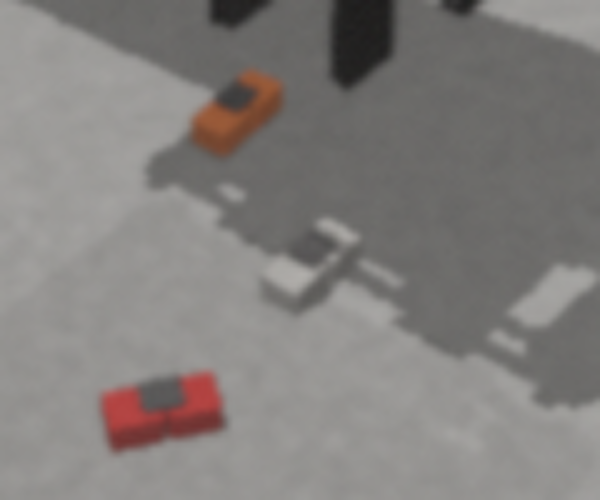

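View pics/top2c.png

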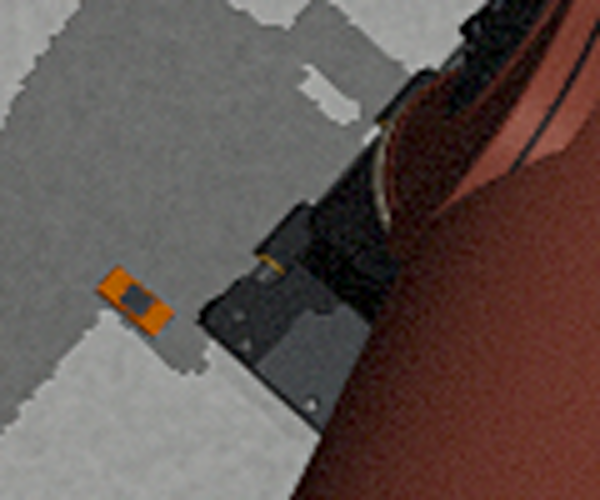

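{"name": "servo_tool", "arguments": {
  "steps": [1,1,35,0,0,0,1,1,60,0,0,0,1,1,70,0,0,0,1,1,74,0,0,0,1,1,75,0,0,0]
}}

```text
t: 3.65
tool_pos: [0.4703, -0.2374, 0.0057]
tool_rot: [0.922, 0.388, 0.0, -0.0]
wrist_force: [-0.2, 0.3, -0.2]
opening: 0.0394
```

{"name": "servo_tool", "arguments": {
  "steps": [0,0,0,0,0,0,0,0,0,0,0,0,0,0,0,0,0,0,0,0,0,0,0,0,0,0,0,0,0,0],
  "gripper": 0
}}

```text
t: 4.07
tool_pos: [0.4703, -0.2382, 0.0057]
tool_rot: [0.922, 0.387, 0.0, 0.0]
wrist_force: [-0.7, -0.9, -0.5]
opening: 0.0138
```

{"name": "servo_tool", "arguments": {
  "steps": [0,0,0,0,0,0,0,0,0,0,0,0,0,0,0,0,0,0,0,0,0,0,0,0,0,0,0,0,0,0]
}}

```text
t: 4.48
tool_pos: [0.4698, -0.2382, 0.0051]
tool_rot: [0.922, 0.387, -0.0, -0.0]
wrist_force: [-0.2, 0.3, 0.2]
opening: 0.0006
```

{"name": "servo_tool", "arguments": {
  "steps": [0,0,-30,0,0,0,0,0,-65,0,0,0,0,0,-100,0,0,0,30,0,-120,0,0,0,60,0,-120,0,0,0]
}}

```text
t: 4.9
tool_pos: [0.5141, -0.1972, 0.1301]
tool_rot: [0.923, 0.385, 0.003, 0.001]
wrist_force: [1.2, -0.2, 1.1]
opening: 0.0003
```

```bash
python3 -c "
from h import *
for c in ('top','side'):
    im=get_image(c); save(im,c+'3.png')
    p=proj(im,[.468,-.24,.012]).astype(int); print(c,p);a=im['image'][p[1]-50:p[1]+50,p[0]-60:p[0]+60]
    cv2.imwrite('pics/'+c+'3c.png',cv2.resize(a,None,fx=5,fy=5,interpolation=2)[...,::-1])
"
```

```text
top [395 240]
side [258 317]
```

View pics/side3c.png

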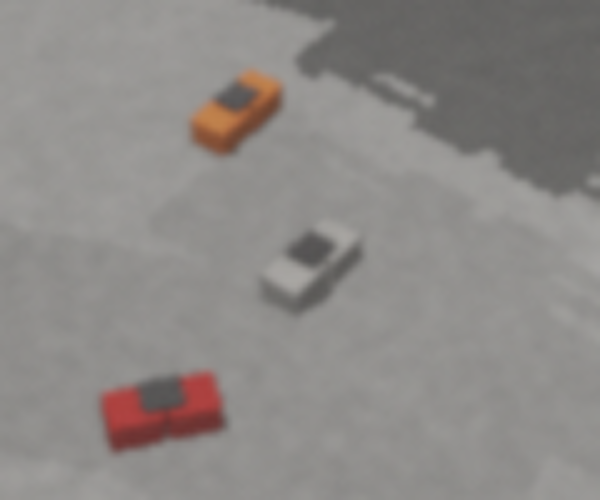

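View pics/top3.png

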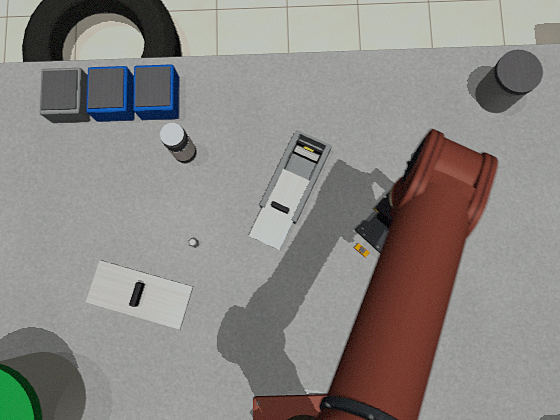

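```bash
python3 -c "
from h import *
T=get_image('top');S=get_image('side')
print(proj(S,[.4673,-.2396,.0792]), 'now', proj(S,observe()['tool_pos']),observe()['tool_pos'])
a=S['image'][200:330,190:350]; cv2.imwrite('pics/side4c.png',cv2.resize(a,None,fx=5,fy=4.6,interpolation=2)[...,::-1])
for im in (T,S): print(np.round(np.array(im['K']),3).tolist(), np.array(im['pose']).tolist())
"
```

```text
[258.11607323 285.60378291] now [282.36923325 244.43986439] [ 0.5121221  -0.19464138  0.12489666]
[[480.799, 0.0, 279.238], [0.0, 480.799, 216.438], [0.0, 0.0, 1.0]] [[-0.028915381663211826, 0.9882314217345894, -0.1502083812565158, 0.359275362238164], [-0.9994418315756421, -0.031098275070982877, -0.012203384134546073, 0.025842598940331255], [-0.01673098921153801, 0.14977167417119136, 0.9885790406517639, 1.1799057807077054], [0.0, 0.0, 0.0, 1.0]]
[[465.633, 0.0, 278.237], [0.0, 465.633, 209.661], [0.0, 0.0, 1.0]] [[0.9910563587603027, 0.05505256611924374, -0.12155866371615108, 0.4152751518227861], [-0.13282276014303546, 0.49475317503184874, -0.8588232706348207, -0.8242428475631689], [0.012861109934825884, 0.8672880206480377, 0.4976405139170777, 0.5562753507895727], [0.0, 0.0, 0.0, 1.0]]
```

View pics/side4c.png

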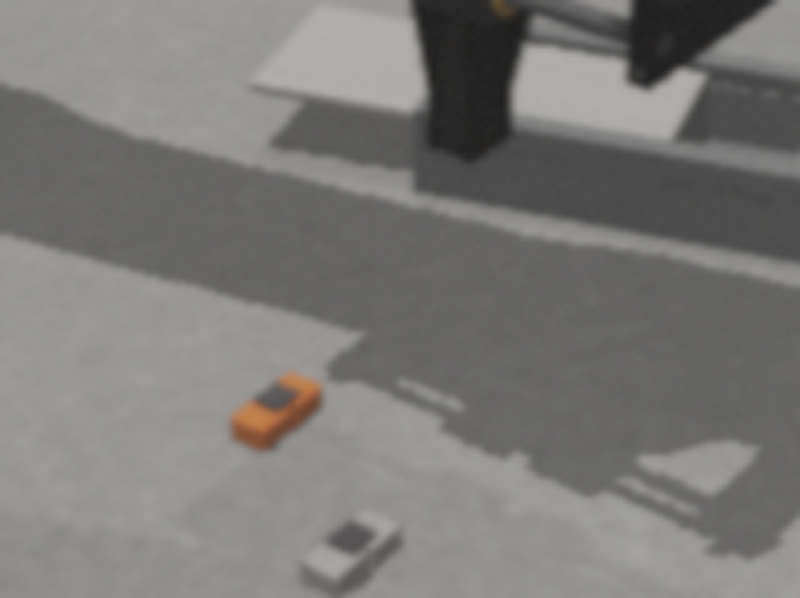

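View pics/side2.png

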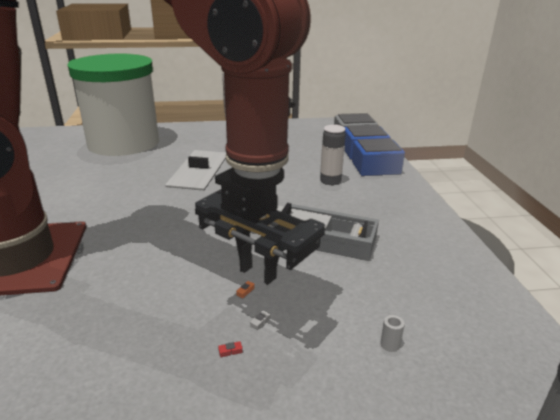

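{"name": "servo_tool", "arguments": {
  "steps": [-30,0,0,0,0,0,-60,0,0,0,0,0,-60,0,35,0,0,0,-60,0,75,0,0,0,-60,0,105,0,0,0],
  "gripper": 50
}}

```text
t: 5.52
tool_pos: [0.468, -0.2391, 0.018]
tool_rot: [0.922, 0.386, -0.0, -0.0]
wrist_force: [0.6, 0.8, 0.0]
opening: 0.0259
```

{"name": "servo_tool", "arguments": {
  "steps": [0,0,0,0,0,0,0,0,0,0,0,0]
}}

```text
t: 5.68
tool_pos: [0.4678, -0.2391, 0.0195]
tool_rot: [0.922, 0.386, -0.002, -0.001]
wrist_force: [-0.6, -1.3, 0.8]
opening: 0.0385
```

```bash
python3 -c "
from h import *
S=get_image('side')
print('now', proj(S,observe()['tool_pos']),observe()['tool_pos'],observe()['opening'])
a=S['image'][240:340,200:320]; cv2.imwrite('pics/side5c.png',cv2.resize(a,None,fx=6,fy=6,interpolation=2)[...,::-1])
"
```

```text
now [259.63598963 312.90113598] [ 0.4693569  -0.23937284  0.02100776] 0.04062865708721835
```

View pics/side5c.png

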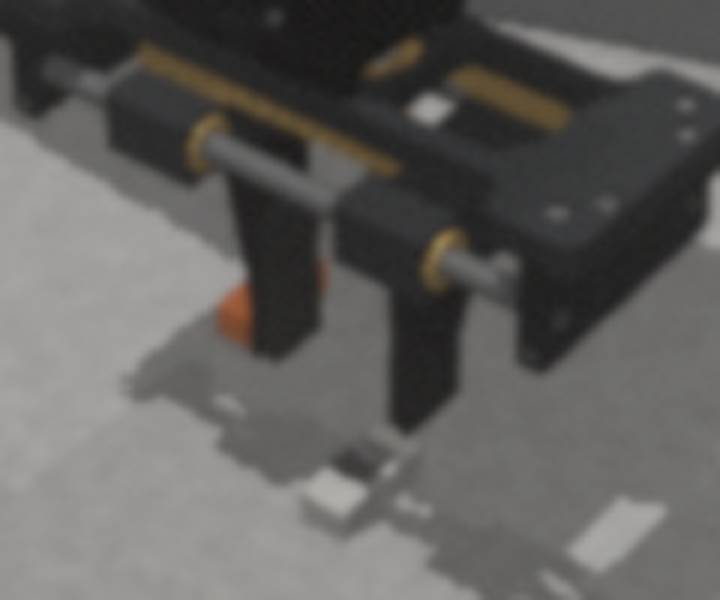

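{"name": "servo_tool", "arguments": {
  "steps": [0,0,8,0,0,0,0,0,14,0,0,0,0,0,14,0,0,0]
}}

```text
t: 5.98
tool_pos: [0.4702, -0.238, 0.0062]
tool_rot: [0.922, 0.388, 0.0, 0.0]
wrist_force: [0.7, -0.0, 0.2]
opening: 0.0434
```

```bash
python3 -c "
from h import *
S=get_image('side')
print('now', proj(S,observe()['tool_pos']),observe()['tool_pos'],observe()['opening'])
a=S['image'][240:340,200:320]; cv2.imwrite('pics/side6c.png',cv2.resize(a,None,fx=6,fy=6,interpolation=2)[...,::-1])
T=get_image('top'); save(T,'top6.png')
"
```

```text
now [260.05424998 318.91322205] [ 0.47008911 -0.23807497  0.00638528] 0.0433341512068595
```

View pics/side6c.png

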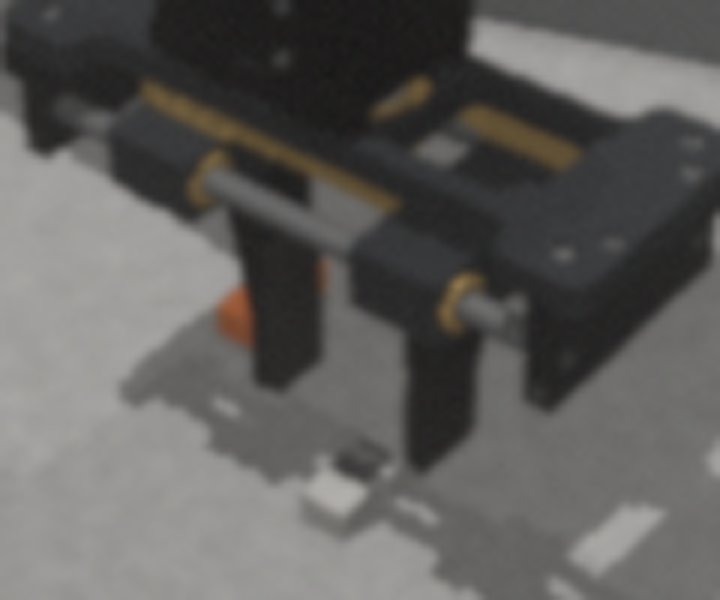

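View pics/top6.png

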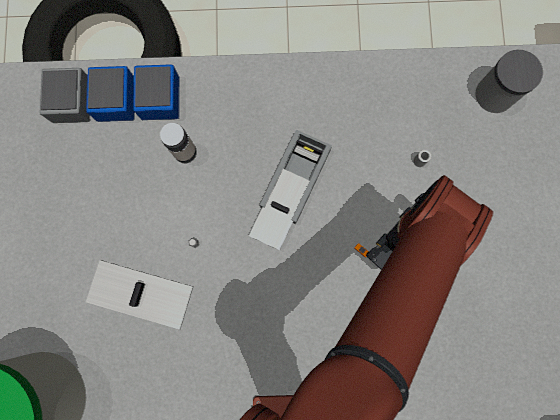

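```bash
python3 -c "
from h import *
T=get_image('top');S=get_image('side');p=np.array(observe()['tool_pos'])
j=np.radians(-44.5);Y=np.array([np.cos(j),np.sin(j),0]);X=np.array([-Y[1],Y[0],0])
for z in (.07,.09,.11):
  for sx in(-1,1): print(z,[np.round(proj(c,p-Y*.095+X*sx*.0375+[0,0,z]),1).tolist() for c in (T,S)],[np.round(proj(c,p+Y*.095+X*sx*.0375+[0,0,z]),1).tolist() for c in (T,S)])
a=T['image'][220:290,340:420]; cv2.imwrite('pics/top6c.png',cv2.resize(a,None,fx=8,fy=8,interpolation=2)[...,::-1])
save(S,'side6.png')
print('orange',onz(T,361.5,249.5,.012),onz(S,245.5,289,.006))
"
```

```text
0.07 [[386.0, 278.8], [201.0, 275.2]] [[440.2, 217.9], [294.8, 325.1]]
0.07 [[361.1, 256.4], [231.3, 254.4]] [[415.3, 196.3], [322.5, 297.9]]
0.09 [[387.8, 278.7], [200.1, 265.4]] [[443.0, 216.7], [295.2, 314.6]]
0.09 [[362.5, 255.8], [230.9, 245.0]] [[417.6, 194.6], [323.3, 287.9]]
0.11 [[389.7, 278.5], [199.2, 255.4]] [[445.8, 215.3], [295.7, 303.9]]
0.11 [[363.9, 255.1], [230.4, 235.4]] [[420.0, 192.9], [324.1, 277.5]]
orange [ 0.44940537 -0.15679998  0.012     ] [ 0.45145909 -0.15686746  0.006     ]
```

View pics/top6c.png

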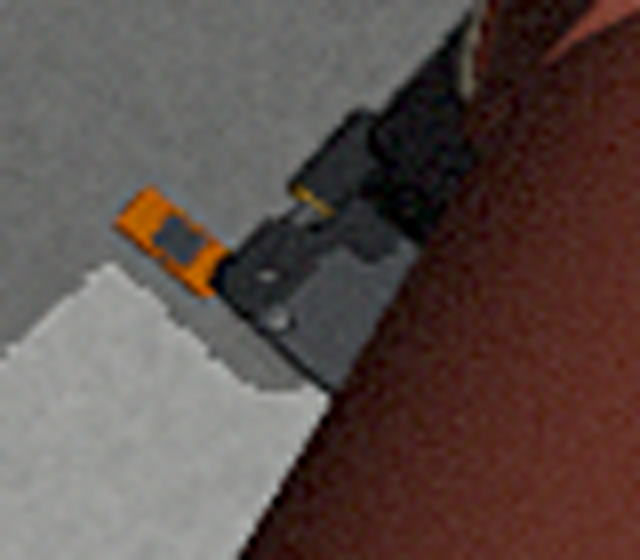

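View pics/side6.png

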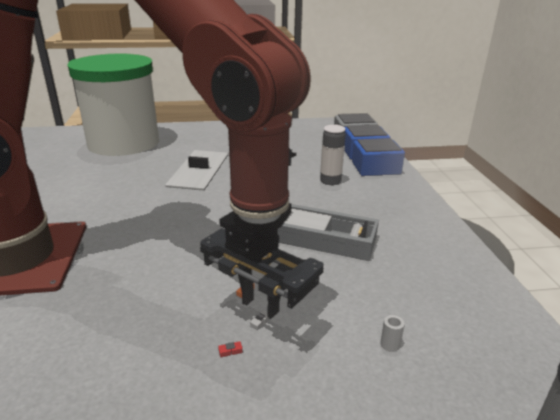

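{"name": "servo_tool", "arguments": {
  "steps": [0,0,4,0,0,0,0,0,7,0,0,0,0,0,7,0,0,0]
}}

```text
t: 6.43
tool_pos: [0.4696, -0.2379, -0.0014]
tool_rot: [0.922, 0.387, -0.0, -0.0]
wrist_force: [0.6, 0.0, 0.0]
opening: 0.0436
```

```bash
python3 -c "
from h import *
S=get_image('side')
print('now', proj(S,observe()['tool_pos']),observe()['tool_pos'],observe()['opening'],observe()['wrist_force'])
a=S['image'][240:340,200:320]; cv2.imwrite('pics/side7c.png',cv2.resize(a,None,fx=6,fy=6,interpolation=2)[...,::-1])
"
```

```text
now [259.80493877 322.30887573] [ 0.46961623 -0.23806779 -0.00122015] 0.043651202387675815 [-0.74070871  0.06220909 -0.76575035]
```

View pics/side7c.png

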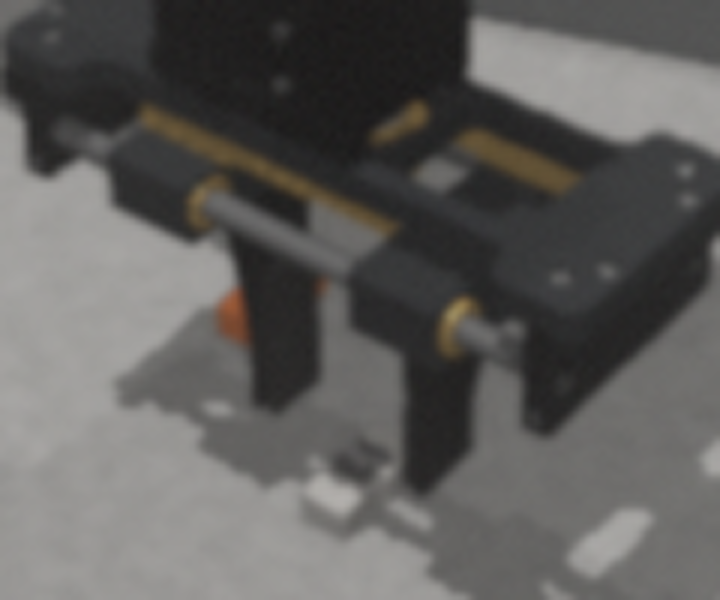

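{"name": "servo_tool", "arguments": {
  "steps": [0,0,3,0,0,0,0,0,6,0,0,0,0,0,8,0,0,0,0,0,8,0,0,0]
}}

```text
t: 6.82
tool_pos: [0.4696, -0.2381, -0.0093]
tool_rot: [0.922, 0.387, -0.0, -0.0]
wrist_force: [-0.4, 0.4, -0.1]
opening: 0.0437
```

{"name": "servo_tool", "arguments": {
  "steps": [0,0,1,0,0,0,0,0,2,0,0,0,0,0,2,0,0,0]
}}

```text
t: 7.07
tool_pos: [0.4699, -0.2382, -0.0109]
tool_rot: [0.922, 0.387, -0.0, -0.0]
wrist_force: [0.3, 0.2, -0.4]
opening: 0.0436
```

```bash
python3 -c "
from h import *
S=get_image('side')
print('now', proj(S,observe()['tool_pos']),observe()['tool_pos'],observe()['opening'],observe()['wrist_force'])
a=S['image'][240:340,200:320]; cv2.imwrite('pics/side8c.png',cv2.resize(a,None,fx=6,fy=6,interpolation=2)[...,::-1])
"
```

```text
now [260.01126475 326.59286192] [ 0.46988881 -0.2382045  -0.01088057] 0.04370678370500492 [ 0.43318667  0.41045838 -0.0995661 ]
```

View pics/side8c.png

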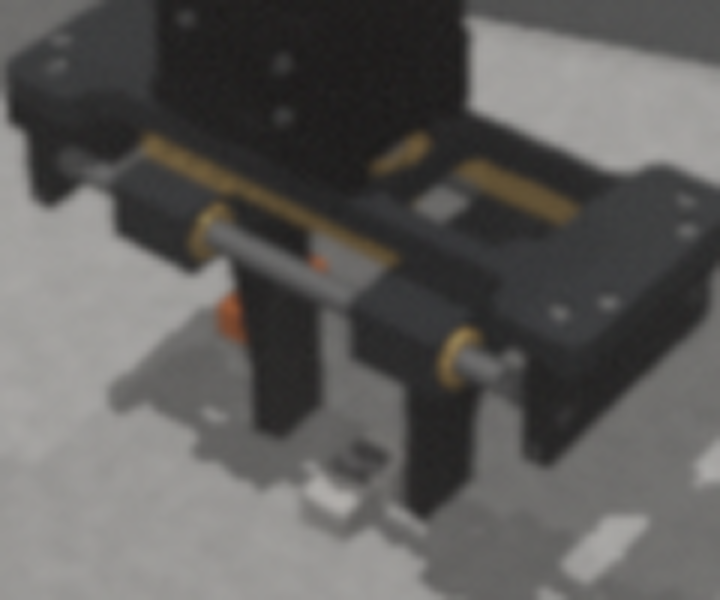

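{"name": "servo_tool", "arguments": {
  "steps": [0,0,2,0,0,0,0,0,4,0,0,0,0,0,4,0,0,0]
}}

```text
t: 7.37
tool_pos: [0.4697, -0.2381, -0.0152]
tool_rot: [0.922, 0.387, -0.0, -0.0]
wrist_force: [-0.6, 0.5, -0.9]
opening: 0.0433
```

{"name": "servo_tool", "arguments": {
  "steps": [0,0,0,0,0,0,0,0,0,0,0,0,0,0,0,0,0,0,0,0,0,0,0,0,0,0,0,0,0,0],
  "gripper": 0
}}

```text
t: 7.78
tool_pos: [0.47, -0.2382, -0.0148]
tool_rot: [0.922, 0.387, 0.0, 0.0]
wrist_force: [1.1, -1.7, 0.7]
opening: 0.0181
```

{"name": "servo_tool", "arguments": {
  "steps": [0,0,0,0,0,0,0,0,0,0,0,0,0,0,0,0,0,0]
}}

```text
t: 8.03
tool_pos: [0.47, -0.2383, -0.0148]
tool_rot: [0.922, 0.387, 0.0, 0.0]
wrist_force: [0.3, 0.0, 0.6]
opening: 0.0146
```

{"name": "servo_tool", "arguments": {
  "steps": [0,0,-20,0,0,0,0,0,-50,0,0,0,0,0,-80,0,0,0,0,0,-110,0,0,0,0,0,-130,0,0,0]
}}

```text
t: 8.45
tool_pos: [0.4703, -0.2388, 0.1176]
tool_rot: [0.922, 0.387, 0.001, 0.001]
wrist_force: [1.0, 0.6, -0.5]
opening: 0.0145
```

```bash
python3 -c "
from h import *
S=get_image('side')
s=observe();print('now', proj(S,s['tool_pos']),s['tool_pos'],s['opening'],s['wrist_force'])
a=S['image'][190:340,180:340]; cv2.imwrite('pics/side9c.png',cv2.resize(a,None,fx=5,fy=4,interpolation=2)[...,::-1])
plan([.6537,-.0152,.12],-117.1)
"
```

```text
now [260.86170128 264.63468901] [ 0.47194546 -0.23968075  0.12040241] 0.014789259231215109 [ 2.82229267 -1.4120695   2.11968016]
cur [ 0.4719 -0.2397  0.1204] jaw -44.5 shift [287.5 -27.6   1.2] rot [ 0.1 -0.3 72.6] rows 10.4
[27.7, -2.7, 0.1, 0.0, -0.0, 7.0, 55.4, -5.3, 0.2, 0.0, -0.1, 14.0, 83.1, -8.0, 0.3, 0.0, -0.1, 21.0, 110.9, -10.7, 0.5, 0.0, -0.1, 28.0, 138.6, -13.3, 0.6, 0.1, -0.2, 35.0]
```

View pics/side9c.png

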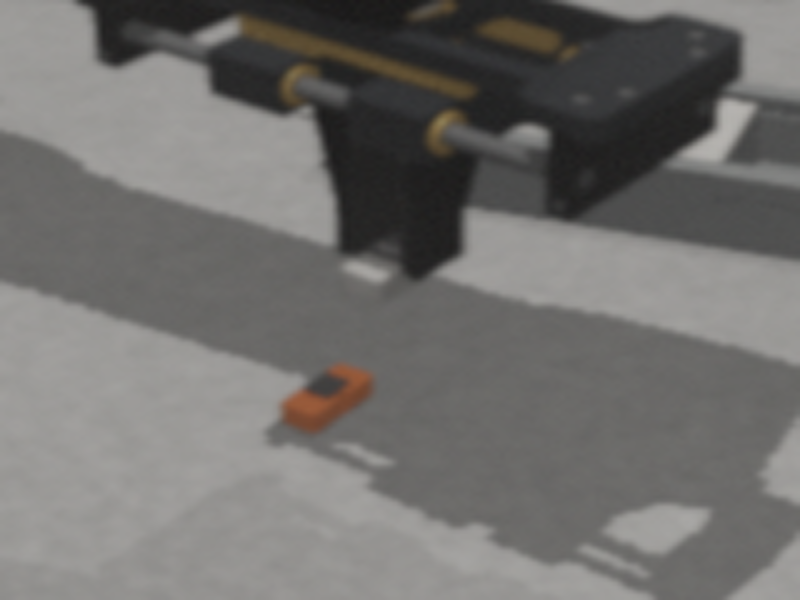

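{"name": "servo_tool", "arguments": {
  "steps": [28,-3,0,0,0,7,56,-6,0,0,0,14,84,-8,0,0,0,21,112,-11,0,0,0,28,140,-14,0,0,0,35]
}}

```text
t: 8.92
tool_pos: [0.5585, -0.1271, 0.1149]
tool_rot: [0.996, 0.089, 0.0, -0.0]
wrist_force: [0.2, -0.2, -0.7]
opening: 0.0149
```

```bash
python3 -c "
from h import *
plan([.6579,-.0157,.11],-117.1)
"
```

```text
cur [ 0.5585 -0.1271  0.1149] jaw -79.8 shift [117.6 -92.    5. ] rot [-0.   0.  37.3] rows 5.3
[22.0, -17.2, 0.9, -0.0, 0.0, 7.0, 44.1, -34.5, 1.9, -0.0, 0.0, 14.0, 66.1, -51.7, 2.8, -0.0, 0.0, 21.0, 88.2, -69.0, 3.7, -0.0, 0.0, 28.0, 110.2, -86.2, 4.7, -0.0, 0.0, 35.0]
```

{"name": "servo_tool", "arguments": {
  "steps": [22,-17,0,0,0,7,44,-34,0,0,0,14,66,-52,0,0,0,21,88,-69,0,0,0,28,110,-86,0,0,0,35]
}}

```text
t: 9.33
tool_pos: [0.6509, -0.0222, 0.1146]
tool_rot: [0.977, -0.214, -0.0, 0.0]
wrist_force: [0.4, 0.1, 0.2]
opening: 0.0149
```

```bash
python3 -c "
from h import *
plan([.6579,-.0157,.05],-117.1)
"
```

```text
cur [ 0.6509 -0.0222  0.1146] jaw -114.7 shift [ 3.7 -8.9 64.6] rot [0.  0.  2.4] rows 1.6
[2.3, -5.4, 39.6, 0.0, 0.0, 1.5, 3.7, -8.9, 64.6, 0.0, 0.0, 2.4]
```

{"name": "servo_tool", "arguments": {
  "steps": [2,-5,30,0,0,2,4,-9,50,0,0,2.4,4,-9,65,0,0,2.4,4,-9,65,0,0,2.4]
}}

```text
t: 9.67
tool_pos: [0.6553, -0.0169, 0.0464]
tool_rot: [0.973, -0.232, -0.003, 0.001]
wrist_force: [-0.6, 0.1, -0.3]
opening: 0.0148
```

```bash
python3 -c "
from h import *
S=get_image('side')
s=observe();print('now', proj(S,s['tool_pos']),s['tool_pos'],s['opening'],s['wrist_force'])
a=S['image'][170:280,230:390]; cv2.imwrite('pics/side10c.png',cv2.resize(a,None,fx=5,fy=5,interpolation=2)[...,::-1])
T=get_image('top');a=T['image'][110:260,230:430]; cv2.imwrite('pics/top10c.png',cv2.resize(a,None,fx=4,fy=4,interpolation=2)[...,::-1])
plan([.6579,-.0157,.05],-117.1)
"
```

```text
now [337.99715772 223.00051452] [ 0.65618415 -0.01761869  0.04864169] 0.014936194965947903 [ 0.11061453 -0.21142913 -1.04720764]
cur [ 0.6572 -0.0181  0.0503] jaw -116.9 shift [-0.4 -2.4  0.3] rot [0.  0.  0.2] rows 0.1
[-0.4, -2.4, 0.3, 0.0, 0.0, 0.2]
```

View pics/side10c.png

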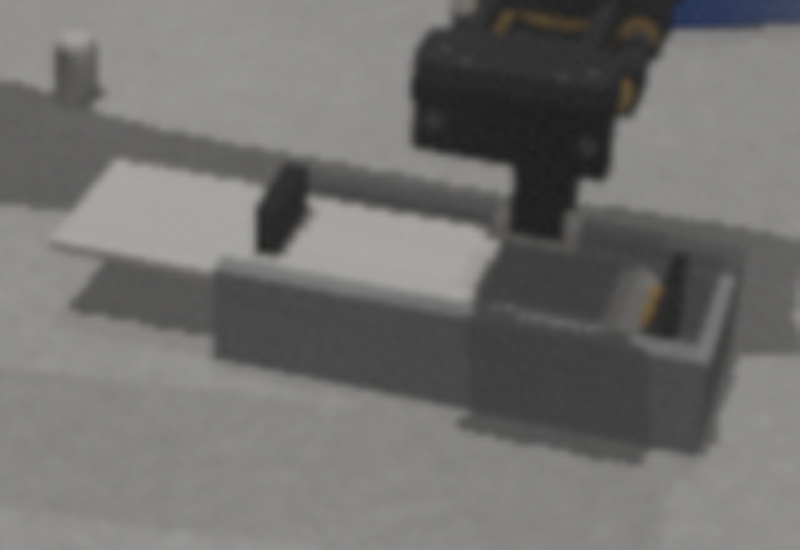

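View pics/top10c.png

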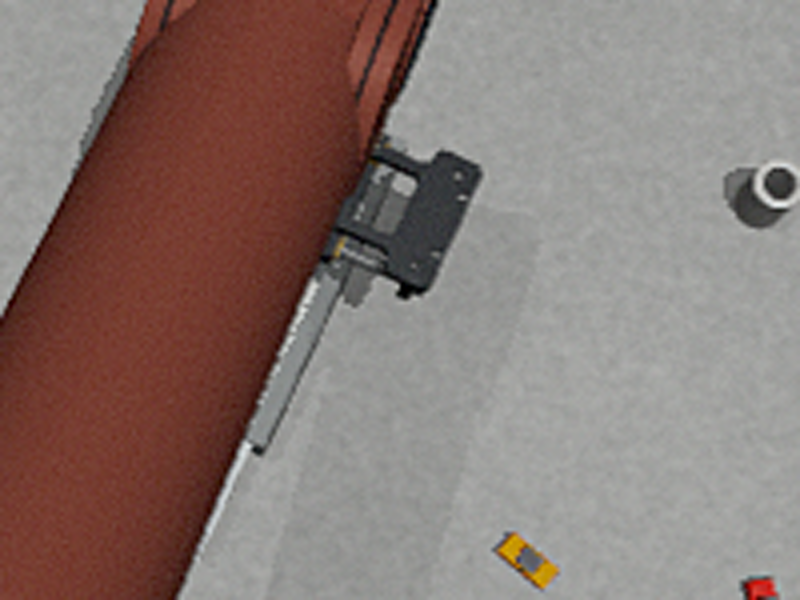

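{"name": "servo_tool", "arguments": {
  "steps": [2,-2.4,10,0,0,0,2,-2.4,25,0,0,0,2,-2.4,40,0,0,0,2,-2.4,52,0,0,0,2,-2.4,54,0,0,0]
}}

```text
t: 10.18
tool_pos: [0.6586, -0.0156, -0.007]
tool_rot: [0.973, -0.232, -0.002, 0.0]
wrist_force: [-0.4, 0.5, -1.0]
opening: 0.0145
```

```bash
python3 -c "
from h import *
S=get_image('side')
s=observe();print(s['tool_pos'],s['opening'],s['wrist_force'])
a=S['image'][170:280,230:390]; cv2.imwrite('pics/side11c.png',cv2.resize(a,None,fx=5,fy=5,interpolation=2)[...,::-1])
"
```

```text
[ 0.65900099 -0.01581145 -0.0061696 ] 0.014621643347648424 [-0.47476585  0.75434693 -1.56792454]
```

View pics/side11c.png

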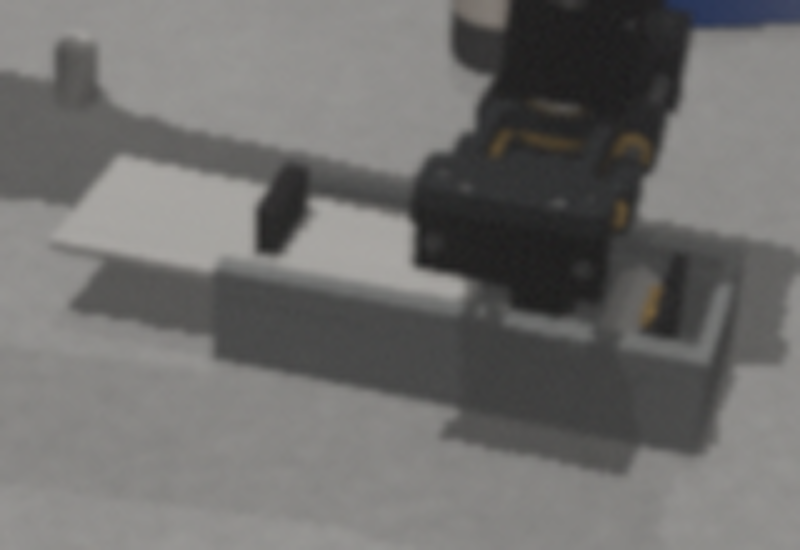

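{"name": "servo_tool", "arguments": {
  "steps": [0,0,2,0,0,0,0,0,3,0,0,0,0,0,3,0,0,0]
}}

```text
t: 10.48
tool_pos: [0.6608, -0.016, -0.0065]
tool_rot: [0.973, -0.232, 0.0, -0.0]
wrist_force: [-0.5, 0.5, -0.9]
opening: 0.0145
```

{"name": "servo_tool", "arguments": {
  "steps": [0,0,0,0,0,0,0,0,0,0,0,0,0,0,0,0,0,0,0,0,0,0,0,0,0,0,0,0,0,0],
  "gripper": 32
}}

```text
t: 10.9
tool_pos: [0.6606, -0.0159, -0.0067]
tool_rot: [0.973, -0.232, 0.0, -0.0]
wrist_force: [-0.2, 0.7, -0.9]
opening: 0.0276
```

{"name": "servo_tool", "arguments": {
  "steps": [0,0,-20,0,0,0,0,0,-50,0,0,0,0,0,-80,0,0,0,0,0,-100,0,0,0,-40,0,-105,0,0,0]
}}

```text
t: 11.32
tool_pos: [0.6306, -0.0033, 0.103]
tool_rot: [0.972, -0.235, 0.005, 0.001]
wrist_force: [0.0, 1.0, 2.4]
opening: 0.0279
```

```bash
python3 -c "
from h import *
S=get_image('side')
s=observe();print(s['tool_pos'],s['opening'],s['wrist_force'])
a=S['image'][170:280,230:390]; cv2.imwrite('pics/side12c.png',cv2.resize(a,None,fx=5,fy=5,interpolation=2)[...,::-1])
"
```

```text
[0.62044717 0.00412485 0.09925799] 0.027885567452677045 [-2.33377442 -0.06246895 -3.19392678]
```

View pics/side12c.png

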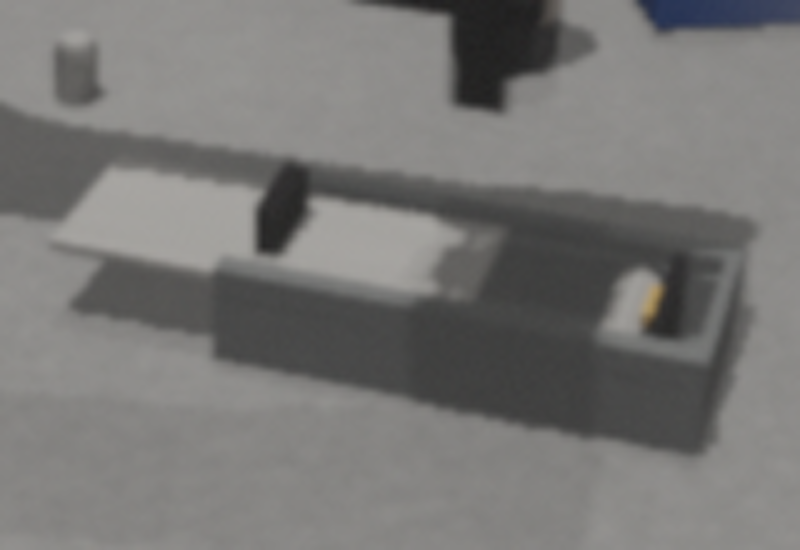

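```bash
python3 -c "
from h import *
T=get_image('top');a=T['image'][100:280,220:440]; cv2.imwrite('pics/top12c.png',cv2.resize(a,None,fx=3.6,fy=3.3,interpolation=2)[...,::-1])
b=[.6321,-.0025];c,n=np.cos(-.4726),np.sin(-.4726)
for x in (-.125,): print(x,b[0]+c*x,b[1]+n*x); plan([b[0]+c*x,b[1]+n*x,.12],-117.1)
"
```

```text
-0.125 0.5208015285398898 0.054400353695236756
cur [0.6216 0.0052 0.0982] jaw -116.7 shift [-112.3    1.3  -21.4] rot [-0.1  0.2  0.4] rows 2.9
[-39.3, 0.4, -7.5, -0.0, 0.1, 0.1, -78.6, 0.9, -15.0, -0.1, 0.1, 0.3, -112.3, 1.3, -21.4, -0.1, 0.2, 0.4]
```

View pics/top12c.png

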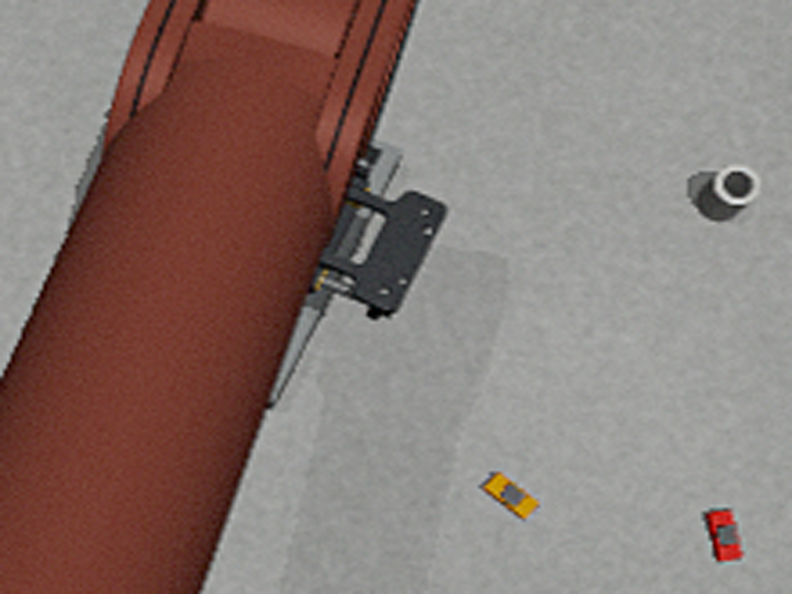

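Move behind the bar (fingers shut), still high, then look from above.

{"name": "servo_tool", "arguments": {
  "steps": [-39,1,-7,0,0,0,-78,1,-15,0,0,0,-112,1,-18,0,0,0,-112,1,-18,0,0,0],
  "gripper": 0
}}

```text
t: 11.75
tool_pos: [0.5203, 0.0563, 0.1152]
tool_rot: [0.973, -0.229, -0.002, -0.001]
wrist_force: [1.3, 0.7, 0.4]
opening: 0.0086
```

```bash
python3 -c "
from h import *
T=get_image('top');a=T['image'][100:280,220:440]; cv2.imwrite('pics/top13c.png',cv2.resize(a,None,fx=3.6,fy=3.3,interpolation=2)[...,::-1])
S=get_image('side');a=S['image'][170:280,210:390]; cv2.imwrite('pics/side13c.png',cv2.resize(a,None,fx=4.4,fy=4.4,interpolation=2)[...,::-1])
print(observe()['tool_pos'],proj(S,observe()['tool_pos']))
"
```

```text
[0.52350111 0.05412477 0.11609442] [271.12466528 181.92337904]
```

View pics/top13c.png

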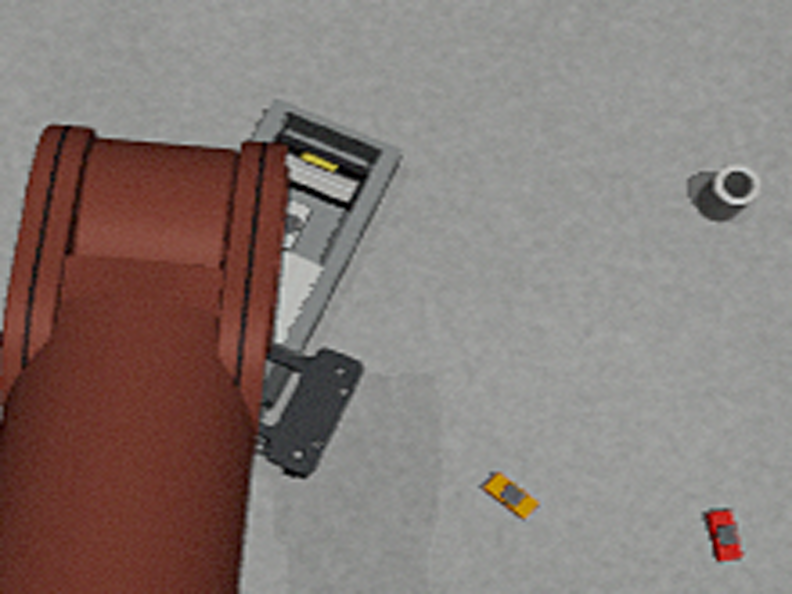

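View pics/side13c.png

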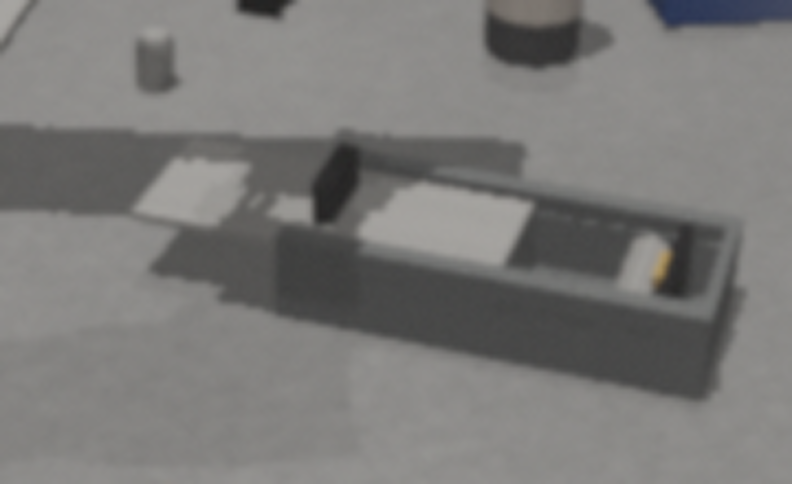

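```bash
cat >> h.py <<'E'
B=np.array([.6321,-.0025]);TH=-.4726
def loc(p):
    d=np.array(p[:2])-B;c,n=np.cos(TH),np.sin(TH); return np.round([c*d[0]+n*d[1],-n*d[0]+c*d[1],p[2]],4)
def glob(x,y,z):
    c,n=np.cos(TH),np.sin(TH); return [B[0]+c*x-n*y,B[1]+n*x+c*y,z]
E
python3 -c "
from h import *
s=observe();print(loc(s['tool_pos']));plan(glob(-.125,0,.028),-117.1)"
```

```text
[-0.1225  0.001   0.1161]
cur [0.5235 0.0541 0.1161] jaw -116.6 shift [-2.4  1.1 88.1] rot [-0.1  0.1  0.5] rows 2.2
[-1.1, 0.5, 40.0, -0.0, 0.0, 0.2, -2.2, 1.0, 80.0, -0.1, 0.1, 0.5, -2.4, 1.1, 88.1, -0.1, 0.1, 0.5]
```

{"name": "servo_tool", "arguments": {
  "steps": [-3,1,30,0,0,0.5,-3,1,60,0,0,0.5,-3,1,75,0,0,0.5,-3,1,80,0,0,0.5,-3,1,80,0,0,0.5]
}}

```text
t: 12.27
tool_pos: [0.5214, 0.0505, 0.0353]
tool_rot: [0.971, -0.237, -0.0, 0.001]
wrist_force: [0.0, -0.1, 0.1]
opening: 0.0009
```

```bash
python3 -c "
from h import *
S=get_image('side');a=S['image'][150:260,210:390]; cv2.imwrite('pics/side14c.png',cv2.resize(a,None,fx=4.4,fy=4.4,interpolation=2)[...,::-1])
s=observe();print(loc(s['tool_pos']),s['wrist_force']);plan(glob(-.125,0,.028),-117.1)
"
```

```text
[-0.1222 -0.0027  0.0364] [0.62801073 0.62456568 0.50640682]
cur [0.5221 0.0507 0.0364] jaw -117.4 shift [-2.9 -2.7  8.4] rot [ 0.1 -0.  -0.3] rows 0.2
[-2.9, -2.7, 8.4, 0.1, -0.0, -0.3]
```

View pics/side14c.png

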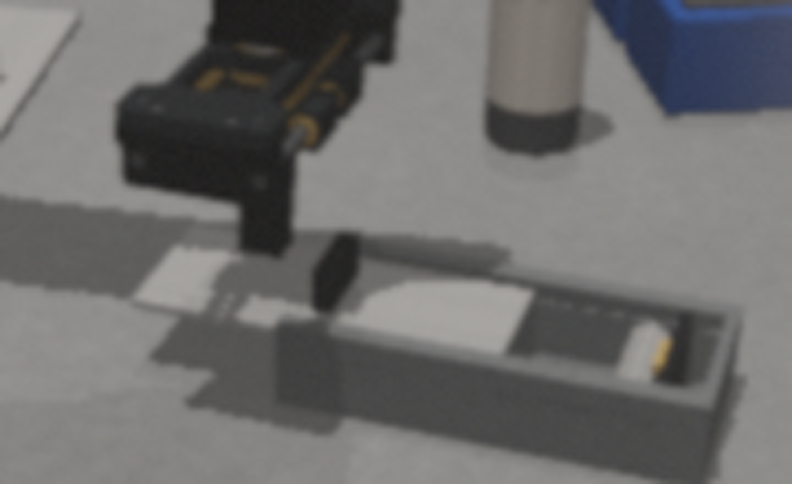

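{"name": "servo_tool", "arguments": {
  "steps": [0,-2.7,4,0,0,-0.3,0,-2.7,8,0,0,-0.3,0,-2.7,8,0,0,-0.3]
}}

```text
t: 12.57
tool_pos: [0.5229, 0.055, 0.0282]
tool_rot: [0.972, -0.233, 0.0, -0.0]
wrist_force: [-0.6, -0.6, -0.2]
opening: 0.0003
```

{"name": "servo_tool", "arguments": {
  "steps": [4,0,0,0,0,0,8,0,0,0,0,0,11,0,0,0,0,0,14,0,0,0,0,0,17,0,0,0,0,0]
}}

```text
t: 12.98
tool_pos: [0.5381, 0.0467, 0.0283]
tool_rot: [0.972, -0.234, 0.0, -0.0]
wrist_force: [0.2, -0.0, -0.8]
opening: 0.0004
```

```bash
python3 -c "
from h import *
s=observe();print(loc(s['tool_pos']),s['wrist_force']);plan(glob(-.125,0,.028),-117.1)
"
```

```text
[-0.1061  0.001   0.0283] [ 0.22520014 -0.04193486 -0.7803336 ]
cur [0.5381 0.0467 0.0283] jaw -117.0 shift [-18.9   1.    0.3] rot [-0.  -0.   0.1] rows 0.5
[-18.9, 1.0, 0.3, -0.0, -0.0, 0.1]
```

{"name": "servo_tool", "arguments": {
  "steps": [3,0,0,0,0,0,6,0,0,0,0,0,10,0,0,0,0,0,14,0,0,0,0,0,18,0,0,0,0,0]
}}

```text
t: 13.4
tool_pos: [0.554, 0.0385, 0.0281]
tool_rot: [0.972, -0.234, -0.0, 0.0]
wrist_force: [-0.6, -0.4, -0.3]
opening: 0.0003
```

{"name": "servo_tool", "arguments": {
  "steps": [4,0,0,0,0,0,8,0,0,0,0,0,12,0,0,0,0,0,16,0,0,0,0,0,19,0,0,0,0,0]
}}

```text
t: 13.82
tool_pos: [0.571, 0.0298, 0.0282]
tool_rot: [0.972, -0.234, 0.0, 0.0]
wrist_force: [0.5, -1.0, 0.1]
opening: 0.0004
```

```bash
python3 -c "
from h import *
S=get_image('side');a=S['image'][170:280,210:390]; cv2.imwrite('pics/side15c.png',cv2.resize(a,None,fx=4.4,fy=4.4,interpolation=2)[...,::-1])
s=observe();print(loc(s['tool_pos']),s['wrist_force'])
"
```

```text
[-0.0686  0.0009  0.0283] [ 0.62998437 -0.53017495  0.05197559]
```

View pics/side15c.png

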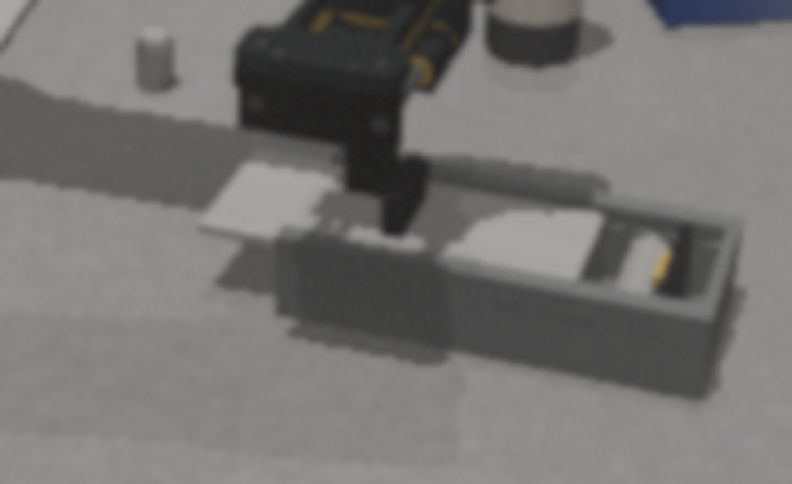

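{"name": "servo_tool", "arguments": {
  "steps": [3,0,0,0,0,0,6,0,0,0,0,0,8,0,0,0,0,0,10,0,0,0,0,0,12,0,0,0,0,0]
}}

```text
t: 14.28
tool_pos: [0.5814, 0.0246, 0.0282]
tool_rot: [0.972, -0.234, -0.0, -0.0]
wrist_force: [-0.0, 0.2, 0.4]
opening: 0.0006
```

{"name": "servo_tool", "arguments": {
  "steps": [1,0,0,0,0,0,2,0,0,0,0,0,3,0,0,0,0,0,4,0,0,0,0,0,5,0,0,0,0,0]
}}

```text
t: 14.7
tool_pos: [0.5858, 0.0224, 0.0282]
tool_rot: [0.972, -0.234, -0.0, 0.0]
wrist_force: [-0.7, 0.9, -0.4]
opening: 0.0006
```

{"name": "servo_tool", "arguments": {
  "steps": [1,0,0,0,0,0,2,0,0,0,0,0,3,0,0,0,0,0]
}}

```text
t: 14.95
tool_pos: [0.5885, 0.021, 0.0282]
tool_rot: [0.972, -0.234, -0.0, 0.0]
wrist_force: [-0.7, -0.1, 0.3]
opening: 0.0002
```

{"name": "servo_tool", "arguments": {
  "steps": [1,0,0,0,0,0,2,0,0,0,0,0]
}}

```text
t: 15.12
tool_pos: [0.5901, 0.0202, 0.0281]
tool_rot: [0.972, -0.234, -0.0, -0.0]
wrist_force: [-2.0, 0.4, 0.2]
opening: 0.0007
```

{"name": "servo_tool", "arguments": {
  "steps": [1,0,0,0,0,0,2,0,0,0,0,0]
}}

```text
t: 15.28
tool_pos: [0.5913, 0.0196, 0.028]
tool_rot: [0.972, -0.234, -0.001, -0.0]
wrist_force: [-7.5, 3.4, 6.3]
opening: 0.0003
```

{"name": "servo_tool", "arguments": {
  "steps": [1,0,0,0,0,0,1,0,0,0,0,0]
}}

```text
t: 15.45
tool_pos: [0.5915, 0.0196, 0.0279]
tool_rot: [0.972, -0.233, -0.002, -0.0]
wrist_force: [-8.3, 2.9, 5.9]
opening: 0.0005
```

{"name": "servo_tool", "arguments": {
  "steps": [1,0,0,0,0,0,1,0,0,0,0,0]
}}

```text
t: 15.62
tool_pos: [0.5918, 0.0195, 0.0278]
tool_rot: [0.972, -0.233, -0.002, -0.001]
wrist_force: [-10.0, 4.7, 6.9]
opening: 0.0002
```

```bash
python3 -c "
from h import *
S=get_image('side');a=S['image'][170:280,210:390]; cv2.imwrite('pics/side16c.png',cv2.resize(a,None,fx=4.4,fy=4.4,interpolation=2)[...,::-1])
s=observe();print(loc(s['tool_pos']),s['wrist_force'])
"
```

```text
[-0.0459  0.0013  0.0278] [-10.1329909    5.17494972   8.39555694]
```

View pics/side16c.png

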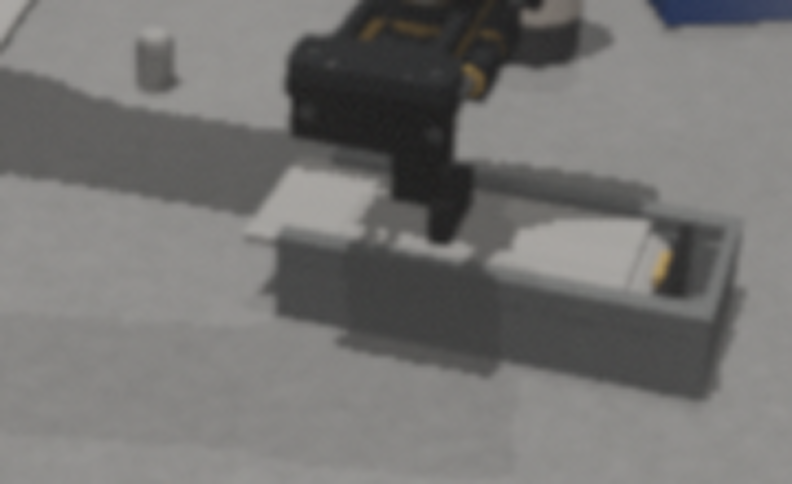

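{"name": "servo_tool", "arguments": {
  "steps": [1,0,0,0,0,0,1,0,0,0,0,0]
}}

```text
t: 15.83
tool_pos: [0.5927, 0.0192, 0.0278]
tool_rot: [0.972, -0.233, -0.002, -0.001]
wrist_force: [-9.2, 4.2, 6.5]
opening: 0.0005
```

{"name": "servo_tool", "arguments": {
  "steps": [1,0,0,0,0,0,1,0,0,0,0,0]
}}

```text
t: 16.0
tool_pos: [0.5943, 0.0184, 0.0278]
tool_rot: [0.972, -0.233, -0.002, -0.0]
wrist_force: [-6.2, 2.8, 2.6]
opening: 0.0006
```

{"name": "servo_tool", "arguments": {
  "steps": [1,0,0,0,0,0,1,0,0,0,0,0]
}}

```text
t: 16.17
tool_pos: [0.5955, 0.0177, 0.0278]
tool_rot: [0.972, -0.233, -0.001, -0.0]
wrist_force: [-4.7, 2.2, 2.3]
opening: 0.0004
```

{"name": "servo_tool", "arguments": {
  "steps": [1,0,0,0,0,0,2,0,0,0,0,0,2,0,0,0,0,0]
}}

```text
t: 16.42
tool_pos: [0.5973, 0.0167, 0.0278]
tool_rot: [0.972, -0.233, -0.001, -0.0]
wrist_force: [-5.1, 3.1, 2.7]
opening: 0.0004
```

{"name": "servo_tool", "arguments": {
  "steps": [1,0,0,0,0,0,2,0,0,0,0,0,2,0,0,0,0,0]
}}

```text
t: 16.67
tool_pos: [0.5996, 0.0155, 0.0279]
tool_rot: [0.972, -0.234, -0.001, -0.0]
wrist_force: [-2.8, 1.9, -0.8]
opening: 0.0006
```

```bash
python3 -c "
from h import *
s=observe();print(loc(s['tool_pos']),s['wrist_force'])
"
```

```text
[-0.0371  0.0012  0.0279] [-2.82436596  1.8588951  -0.82695578]
```

{"name": "servo_tool", "arguments": {
  "steps": [1,0,0,0,0,0,2,0,0,0,0,0,2,0,0,0,0,0]
}}

```text
t: 16.92
tool_pos: [0.602, 0.014, 0.0281]
tool_rot: [0.972, -0.234, 0.0, 0.0]
wrist_force: [-0.6, -0.1, -0.3]
opening: 0.0008
```

{"name": "servo_tool", "arguments": {
  "steps": [1,0,0,0,0,0,1,0,0,0,0,0]
}}

```text
t: 17.08
tool_pos: [0.6028, 0.0136, 0.0281]
tool_rot: [0.972, -0.234, -0.0, 0.0]
wrist_force: [-1.9, 0.6, -0.1]
opening: 0.0002
```

{"name": "servo_tool", "arguments": {
  "steps": [1,0,0,0,0,0,1,0,0,0,0,0]
}}

```text
t: 17.25
tool_pos: [0.6036, 0.0132, 0.0281]
tool_rot: [0.972, -0.234, -0.0, 0.0]
wrist_force: [-3.0, 0.3, -0.7]
opening: 0.0005
```

```bash
python3 -c "
from h import *
s=observe();print(loc(s['tool_pos']),s['wrist_force'])
"
```

```text
[-0.0325  0.001   0.0281] [-2.96958035  0.32426754 -0.650706  ]
```

{"name": "servo_tool", "arguments": {
  "steps": [1,0,0,0,0,0,1,0,0,0,0,0]
}}

```text
t: 17.42
tool_pos: [0.6045, 0.0128, 0.0281]
tool_rot: [0.972, -0.234, -0.0, 0.0]
wrist_force: [-3.7, 1.3, -0.5]
opening: 0.001
```

{"name": "servo_tool", "arguments": {
  "steps": [1,0,0,0,0,0,1,0,0,0,0,0]
}}

```text
t: 17.58
tool_pos: [0.6048, 0.0126, 0.0279]
tool_rot: [0.972, -0.234, -0.001, -0.0]
wrist_force: [-4.9, 2.1, 0.1]
opening: 0.0003
```

{"name": "servo_tool", "arguments": {
  "steps": [0.7,0,0,0,0,0,0.7,0,0,0,0,0]
}}

```text
t: 17.75
tool_pos: [0.6048, 0.0127, 0.0277]
tool_rot: [0.972, -0.233, -0.001, -0.0]
wrist_force: [-7.9, 3.4, 1.8]
opening: 0.0003
```

```bash
python3 -c "
from h import *
s=observe();print(loc(s['tool_pos']),s['wrist_force'])
"
```

```text
[-0.0312  0.0011  0.0277] [-7.88376744  3.4046156   1.78276734]
```

{"name": "servo_tool", "arguments": {
  "steps": [0,0,0,0,0,0,-1,0,0,0,0,0,-2,0,0,0,0,0]
}}

```text
t: 18.0
tool_pos: [0.6041, 0.013, 0.0281]
tool_rot: [0.972, -0.234, -0.0, 0.0]
wrist_force: [-1.8, 0.3, -0.7]
opening: 0.0007
```

{"name": "servo_tool", "arguments": {
  "steps": [-1,0,0,0,0,0,-2,0,0,0,0,0]
}}

```text
t: 18.17
tool_pos: [0.6026, 0.0138, 0.0283]
tool_rot: [0.972, -0.234, 0.0, 0.0]
wrist_force: [-1.6, 1.5, -0.6]
opening: 0.0009
```

{"name": "servo_tool", "arguments": {
  "steps": [-1,0,0,0,0,0,-2,0,0,0,0,0,-3,0,0,0,0,0]
}}

```text
t: 18.42
tool_pos: [0.6003, 0.015, 0.0285]
tool_rot: [0.972, -0.234, 0.001, 0.0]
wrist_force: [-0.1, 0.5, 0.3]
opening: 0.0005
```

{"name": "servo_tool", "arguments": {
  "steps": [-3,0,0,0,0,0,-6,0,0,0,0,0,-10,0,0,0,0,0,-15,0,-20,0,0,0,-15,0,-60,0,0,0]
}}

```text
t: 18.83
tool_pos: [0.5826, 0.023, 0.085]
tool_rot: [0.972, -0.233, -0.003, 0.001]
wrist_force: [-0.1, 0.3, -0.2]
opening: 0.0004
```

{"name": "servo_tool", "arguments": {
  "steps": [-35,0,-20,0,0,0,-70,0,-40,0,0,0,-70,30,-50,0,0,0,-70,65,-50,0,0,0,-70,100,-50,0,0,0]
}}

```text
t: 19.25
tool_pos: [0.4803, -0.0304, 0.1379]
tool_rot: [0.972, -0.233, -0.001, 0.001]
wrist_force: [-1.5, -0.6, 1.8]
opening: 0.0003
```

```bash
python3 -c "
from h import *
S=get_image('side');a=S['image'][170:280,210:390]; cv2.imwrite('pics/side17c.png',cv2.resize(a,None,fx=4.4,fy=4.4,interpolation=2)[...,::-1])
T=get_image('top');a=T['image'][100:280,220:440]; cv2.imwrite('pics/top17c.png',cv2.resize(a,None,fx=3.6,fy=3.3,interpolation=2)[...,::-1])
s=observe();print(s['tool_pos'],loc(s['tool_pos']),s['wrist_force'])
"
```

```text
[ 0.47929507 -0.033091    0.1384699 ] [-0.1221 -0.0968  0.1385] [-0.03450614  0.69293611  0.30492177]
```

View pics/side17c.png

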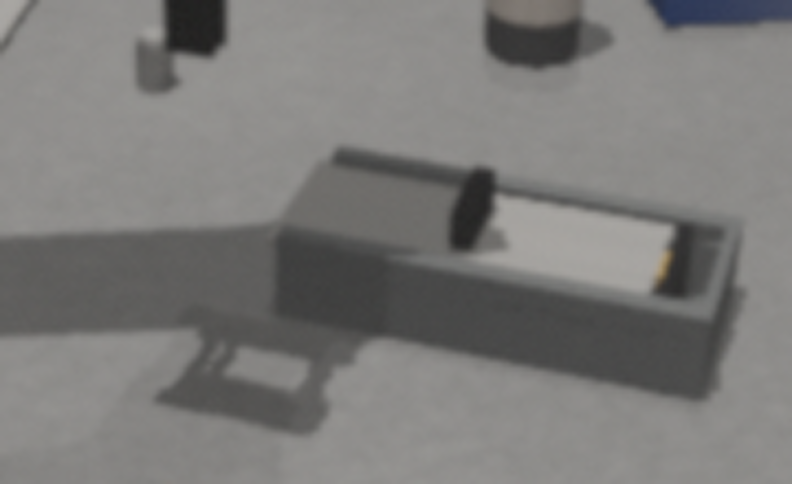

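View pics/top17c.png

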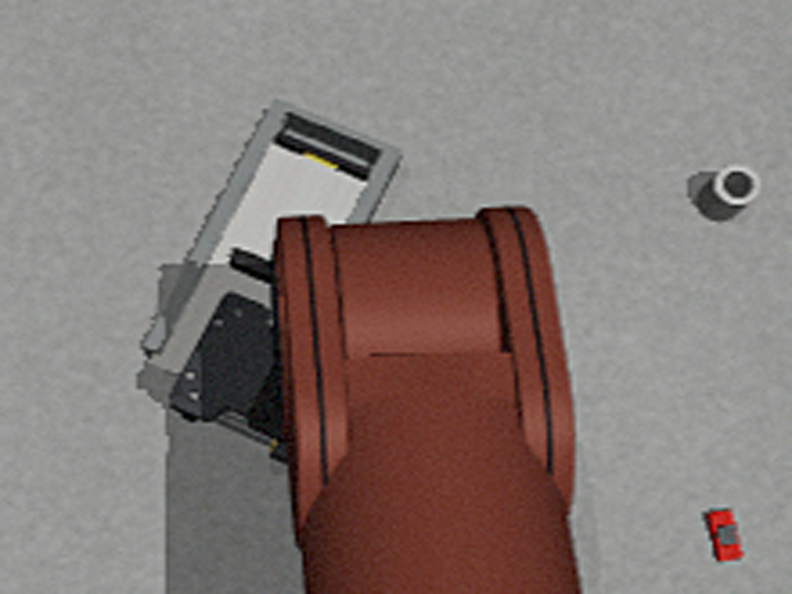

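```bash
python3 -c "
from h import *
T=get_image('top');a=T['image'][125:165,285:335]; cv2.imwrite('pics/top18c.png',cv2.resize(a,None,fx=16,fy=14,interpolation=2)[...,::-1])
for u,v in ((275,143),(368,180)): print(loc(onz(T,220+u/3.6-.4,100+v/3.3-.4,.039)))
b=cv2.imread('pics/top1.png')[125:165,285:335]; cv2.imwrite('pics/top1z.png',cv2.resize(b,None,fx=16,fy=14,interpolation=2))
"
```

```text
[0.0746 0.0337 0.039 ]
[ 0.0757 -0.0355  0.039 ]
```

View pics/top18c.png

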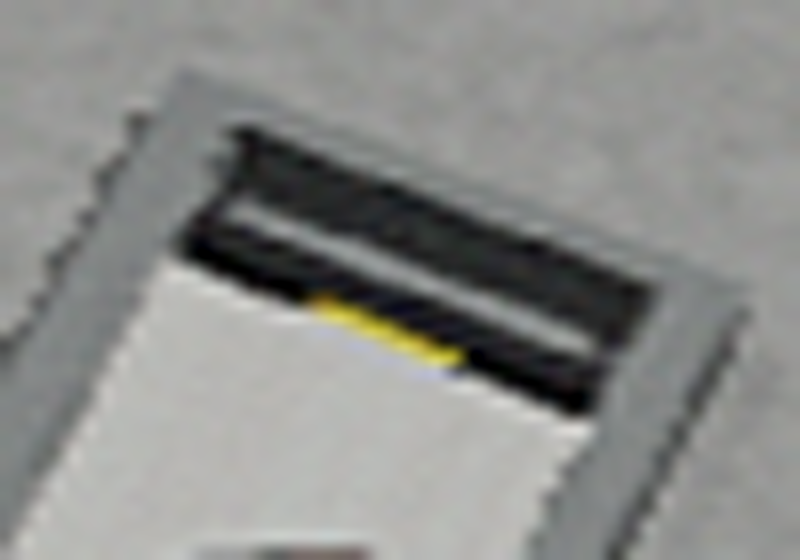

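View pics/top1z.png

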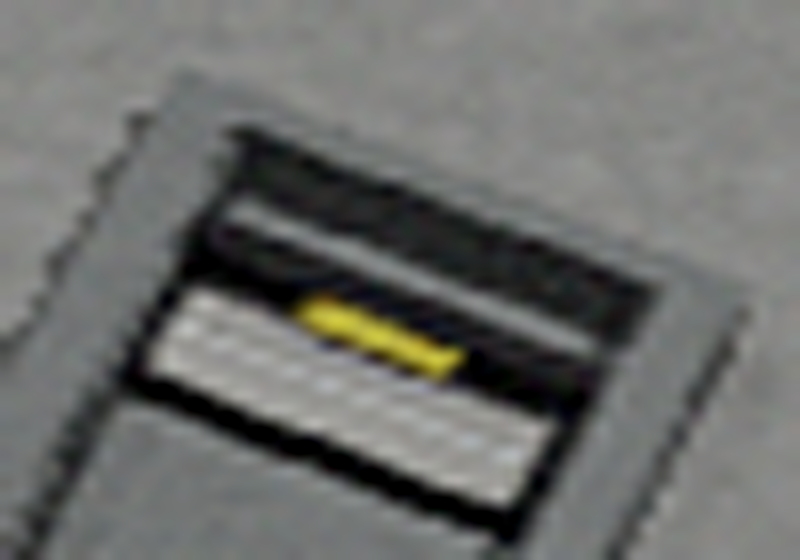

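{"name": "servo_tool", "arguments": {
  "steps": [0,0,0,0,0,0,0,0,0,0,0,0,0,0,0,0,0,0]
}}

```text
t: 19.65
tool_pos: [0.4812, -0.029, 0.1385]
tool_rot: [0.972, -0.233, -0.0, 0.001]
wrist_force: [0.2, -0.4, 0.2]
opening: 0.0001
```

```bash
python3 -c "
from h import *
print(np.round(observe()['wrist_force'],1),observe()['t']); print(close_job())"
```

```text
[ 0.2 -0.4  0.2] 19.65
the job is handed in; nothing more can be done
None
```

The grey weight is in the box and the lid is shut, held by the ridge. I handed the job in at 19.65 s; no verdict was reported.

**Placing the weight:** The first grasp closed on air. In the side picture the fingertips were some 18 mm higher than the reported TCP. I went lower under force watch and the second grasp held. The finger opening read about 14.6 mm on the 16 mm weight. The top picture then showed the weight flat on the floor between the lid and the end block.

**Closing the lid:** I pushed on the bar with shut fingers.
- **Ridge:** it took about 11 N to pass, and the force fell to almost nothing as the ridge dropped under the lid.
- **Home:** the lid stopped on the plate at about 8.6 N of measured push, below the 10 N ramming mark.

**Last checks:**
- **Lid held:** as I backed off, the lid followed for roughly 3 mm and then stayed.
- **Lid position:** in the top picture its front edge is straight at about 75 mm in the box frame, close to the 73 mm I expected.
- **Pad:** about 3 mm of the brass pad shows, against 5 mm at the start, so it is still pressed in about 2 mm. That the ridge is up is inferred from this and from the forces, because it cannot be seen under the lid.
- **Robot and bystanders:** the robot was clear, with the wrist force near zero. The arm was kept well clear of the nut, can and socket, though I did not re-measure their positions.

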